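Level the pipe stand with a wedge from the holder

TASK

Pull the tapered wooden wedge out of the upright holder and push its thin end under the low edge of the pipe stand, between its two side rails, until the bubble of the spirit level on the stand sits centred between the two black lines. Leave the wedge there with the stand resting on it, and leave everything else on the counter where it is.

Things in the scene. Friction and masses are not known exactly. Their poses are not given: they have to be found in the camera images.
- wedge: The only tapered piece in the holder: wooden wedge, 180 mm long, 34 mm wide, 40 mm thick at the butt, tapering evenly to a blunt 4 mm thin end; 100 g. x along it to the thin end, y across the width, z from flat underside to sloping face; origin mid-length on the flat underside. Starts upright (leans up to 5 degrees) in a pocket, thin end down, flat face to the holder's +y, 100 mm standing out.
- wedge_tip (a point): Middle of the wedge's thin end: 90 mm from its origin along its x, 2 mm above the flat underside. (The wedge works as a shim lying on its flat or on its sloping face.)
- wedge_butt (a point): Middle of the wedge's thick end face: 90 mm from the origin along the wedge's -x, 20 mm above the flat underside.
- holder: Fixed steel holder: base 230 x 75 x 6 mm with three open-topped pockets in a row along its x at -78, 0 and +78 mm, each 44 (x) x 34 (y) mm outside, 38 x 28 mm inside, rim 90 mm and inner floor 8 mm above the counter. Origin at the middle of its underside. Wedge, batten and offcut stand one in each pocket, in any order.
- batten: Straight (not tapered) wooden batten 34 x 22 x 145 mm standing in a pocket of the holder; its top is about 155 mm above the counter. To be left there. Origin at the centre of its lower end.
- offcut: Grey plastic pipe offcut, diameter 21 mm, 150 mm long, standing in a pocket of the holder. To be left there. Origin at the centre of its lower end.
- stand: Fixed frame of the pipe stand. Origin under the middle of the deck's low front edge, within 3 mm of counter height (mounting height varies); x level from that edge to the hinge (the way the wedge is pushed), z up. Side rails 18 mm wide, 10 mm high run along x from x = 20 mm at y = +66 and -66 mm: 114 mm free between them. Wedge must go roughly 90 to 130 mm past the edge: watch the bubble or joint.
- deck (a joint): Tilt of the deck, rad: 0 level, negative = front edge low (rests at -0.06 at the start), positive = front edge too high (stop at 0.06). Deck: plywood board 260 mm long, 150 mm wide, hinged at the stand's x = 260, z = 33 mm. 10 mm more wedge raises it by about 0.0077 rad; it sinks back by its weight (about 5 N at the front edge) when the wedge is drawn out.
- low_edge (a point): Underside of the deck's front edge, middle of its width: a round steel bar of 12 mm diameter, at the stand's z = 25 mm when level, about 9 mm at the start. Moves with the deck. From 35 mm behind it the deck carries a clamped grey pipe of 42 mm diameter (stand's y = -36, up to z = 98 mm) and the spirit level (y = +34, up to z = 73 mm).
- vial_mid (a point): Middle of the spirit level's vial, seen from above as a yellow-green window 84 x 18 mm with two black cross lines 25 mm apart, halfway between these lines. The level is an aluminium block 170 x 34 x 30 mm along the deck, its middle 135 mm from the front edge.
- bubble_mid (a point): Middle of the pale bubble (17 mm long, 12 mm wide) in the vial. It moves along the stand's x: towards the hinge while the front edge is low, 0.3 m per rad of tilt (5.2 mm per degree; 18 mm off the middle at the start); it lies midway between the lines when the deck is level.
- coupling_a: Loose grey pipe coupling, 60 mm diameter, 70 mm high, standing on the counter; bystander. Origin at the centre of its underside.
- tee: Loose grey pipe tee lying flat, 110 mm long with a 60 mm branch, 44 mm high; bystander. Origin under its middle.
- glue_jar: Loose white jar with a black cap, 60 mm diameter, 80 mm high; bystander. Origin at the centre of its underside.

How it is judged:
By the outcome, as a careful person would: the job done as asked, in the order asked, and still so for the second after the job is handed in, with the robot touching nothing.
It also fails if it takes over 58 s, if anything falls off the work surface, if the arm or the gripper's body presses on something with over 40 N, if the wrist force passes 120 N, or if a joint passes its speed limit or range.

ROBOT

A 6-joint arm with a two-finger parallel gripper is mounted at the origin on the work surface. World frame = base frame: x ahead of the robot, y to its left, z up, the work surface at z = 0. Lengths are in m, angles in degrees, forces in N, time in s.
With the tool pointing down it reaches from about 0.35 to 0.875 m from the base axis. Payload 4.2 kg.
Tool frame: the origin (TCP) lies midway between the tips of the shut fingers; the grasp point (between the pads) lies 19 mm behind it (hold_point_z is the z of the grasp point in the tool frame, in m); z points along the fingers, y is the direction in which the jaws open and shut (so a half turn about z gives the same grasp; the last joint's range is limited). The gripper opens to 87 mm and grips with 3 to 60 N. Pads are 19 mm wide; open, the fingers measure 117 mm over their backs; the gripper's body (75 mm by 190 mm) begins 51 mm behind the grasp point.
Start: joints at [91.765, 22.042, 0.453, 0, -68.411, -14.817], TCP at [0.141, 0.609, 0.223] pointing down, gripper open.
Joint ranges: [-179.83, 179.83], [-69.29, 118.12], [-61.27, 80.66], [-181.25, 117.63], [-171.15, -9.14], [-177.46, 177.46]. Speed limits (degrees/s): [159.86, 159.86, 180, 180, 180, 180].

INTERFACE

Orientations are given as a 3x3 rotation matrix whose columns are the frame's x, y, z axes.
In Python, from station import * gives the robot as it stands. The module is installed in compiled form; this text tells all that it offers.
- The arm moves only by the tool jog_arm, never from a script. Its argument "moves" is a list of rows, each a list of 7 numbers: the closure, from -1 (fully open) to 1 (shut), then the shift along the tool's x, y, z in m, then the turn, a rotation vector about the tool's x, y, z in rad. In form: [[gripper, x, y, z, wx, wy, wz], ...]. A call has exactly 10 rows; each row is the pose to reach, as a shift and turn from the pose commanded when the call began, along the tool's axes at that moment; what a row does not reach only later rows make up. A row lasts 1/12 s, in which the tool goes at most 41.7 mm and 7.16 degrees, less where a joint would pass 70% of its speed; a pose out of reach is approached as far as the arm can. A call with a gripper value outside its range is refused whole. The fingers move at their own pace and stop on an object; the grip force is fixed at half the most. Time passes only in rows, so rows that repeat a pose let the fingers close, or fill a call up. It gives the time, the measured TCP pose, the force and the opening at its end, in the units of the state.
- sense(): the state, without advancing time (a new reading comes with each control period).
- capture(name): name is "scene" or "side" or "wrist"; returns a dict with "frame" (400x640x3 uint8, red, green, blue), "fov_y" (degrees; the focal length in pixels is half the picture's height over the tangent of half this angle, whatever the lens; pixels are square), "cx", "cy" (the principal point, pixels), "world_from_camera" (4x4, takes a point from camera to world coordinates). Camera axes: x right, y down, z forward; pixel columns grow to the right and rows downward; lengths in m; the calibration is good to about 2 mm. A picture is of the moment at which its call begins. There is no depth.
- finish_job(): hands the job in, once; it reports no verdict.
The state is a dict: "time_s": time; "joints": joint angles; "joint_velocities": joint speeds; "effort": joint torques, N m; "tcp_pos": TCP position; "ee_rot": TCP orientation; "wrist_force": force on the tool from outside, world axes, zero at the start; "moment": the same for the moment, N m; "gripper_width": opening from 0.0 (shut) to 1.0 (fully open).
Only numpy, scipy, OpenCV 4.12 (cv2) and the standard library are available. Lean on these libraries where they do the work, as an engineer would, in place of code of your own. Each camera call takes 0.05 s, during which the arm holds its last target.

## Working session

There is one attempt and no reset: what is moved stays moved. The work goes in short steps, Python scripts to look and compute and a tool call to move; the robot and the scene stay as the last step left them, time stands still between calls to the robot, and variables do not carry over. Pictures are saved under pics/ and viewed, and the job is handed in when it is done.

Besides the shell and the picture viewer there is one more tool, called after "Call:" by a JSON object that holds its "method" and its "body", one argument or row to a line. jog_arm: Moves the arm, as the interface text tells. Its arguments: {"type":"object","properties":{"moves":{"type":"array"}},"required":["moves"]}

```bash
mkdir -p pics; cat > h.py <<'E'
from station import *
import numpy as np, cv2
def snap(n,f):
    c=capture(n); cv2.imwrite('pics/'+f+'.png',cv2.cvtColor(c['frame'],cv2.COLOR_RGB2BGR)); 
    np.savez('pics/'+f+'.npz',T=c['world_from_camera'],k=[c['fov_y'],c['cx'],c['cy'],c['frame'].shape[0]])
    return c
def ray(f,u,v):
    d=np.load('pics/'+f+'.npz');fov,cx,cy,h=d['k'];fl=h/2/np.tan(np.radians(fov/2));T=d['T']
    r=T[:3,:3]@np.array([(u-cx)/fl,(v-cy)/fl,1.]);return T[:3,3],r
def onz(f,u,v,z):
    o,r=ray(f,u,v);return o+r*(z-o[2])/r[2]
def tri(*a):
    A=np.zeros((3,3));b=np.zeros(3)
    for f,u,v in a:
        o,r=ray(f,u,v);r=r/np.linalg.norm(r);P=np.eye(3)-np.outer(r,r);A+=P;b+=P@o
    p=np.linalg.solve(A,b)
    return p
def proj(f,p):
    d=np.load('pics/'+f+'.npz');fov,cx,cy,h=d['k'];fl=h/2/np.tan(np.radians(fov/2));T=d['T']
    q=T[:3,:3].T@(np.array(p)-T[:3,3]);return q[:2]/q[2]*fl+[cx,cy]
def crop(f,x0,y0,x1,y1,s,o):
    im=cv2.imread('pics/'+f+'.png')[y0:y1,x0:x1];cv2.imwrite('pics/'+o+'.png',cv2.resize(im,None,fx=s,fy=s,interpolation=cv2.INTER_CUBIC))
E
python3 - <<'E'
from h import *
np.set_printoptions(precision=4,suppress=True)
for n in ['scene','side','wrist']:
    c=snap(n,n+'0');print(n,c['fov_y'],c['cx'],c['cy'],c['world_from_camera'])
print(sense())
E
```

```text
scene 44.178024992210986 314.71861421652136 202.22192811915454 [[-0.5308  0.5988 -0.5997  1.2926]
 [ 0.8473  0.3908 -0.3598  0.3737]
 [ 0.0189 -0.6991 -0.7148  1.0172]
 [ 0.      0.      0.      1.    ]]
side 45.048166816522404 318.90764250317636 196.04534277396277 [[-0.984  -0.1244  0.1275  0.3941]
 [-0.1781  0.6959 -0.6957  0.7526]
 [-0.0022 -0.7073 -0.7069  0.9464]
 [ 0.      0.      0.      1.    ]]
wrist 61.58637192952423 318.88795387488756 202.39644699397536 [[-0.2253 -0.9273 -0.2989  0.2245]
 [-0.9743  0.215   0.0671  0.5903]
 [ 0.002   0.3064 -0.9519  0.3848]
 [ 0.      0.      0.      1.    ]]
{'time_s': 0.15, 'joints': array([ 91.7664,  22.0804,   0.3983,  -0.0174, -68.41  , -14.8164]), 'joint_velocities': array([-0.0894, -0.1998,  0.1818, -0.0224,  0.051 ,  0.0432]), 'effort': array([ -0.0006, -39.1054,  18.7587,   4.2223,   0.0124,  -0.0001]), 'tcp_pos': array([0.141 , 0.6084, 0.2217]), 'ee_rot': array([[ 0.9741, -0.2259, -0.0002],
       [-0.2259, -0.9741, -0.0016],
       [ 0.0001,  0.0016, -1.    ]]), 'wrist_force': array([ 0.1431, -0.1667, -0.9663]), 'moment': array([ 0.0068,  0.0008, -0.0111]), 'gripper_width': 1.0023831831190841}
```

View pics/scene0.png

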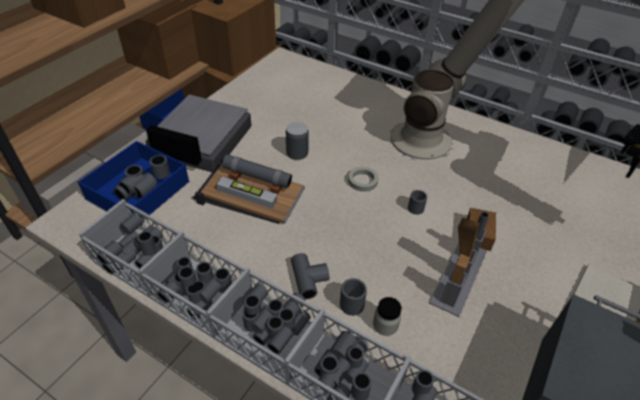

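View pics/side0.png

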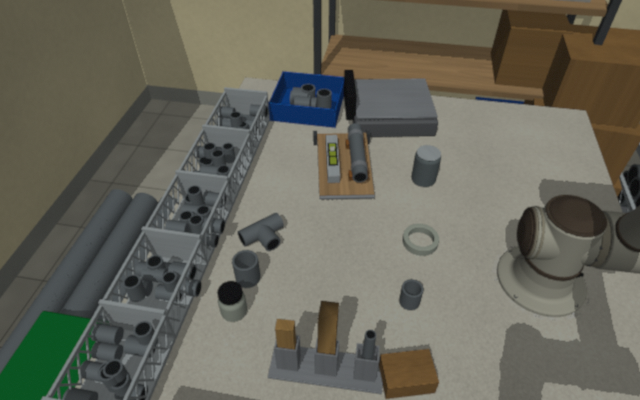

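View pics/wrist0.png

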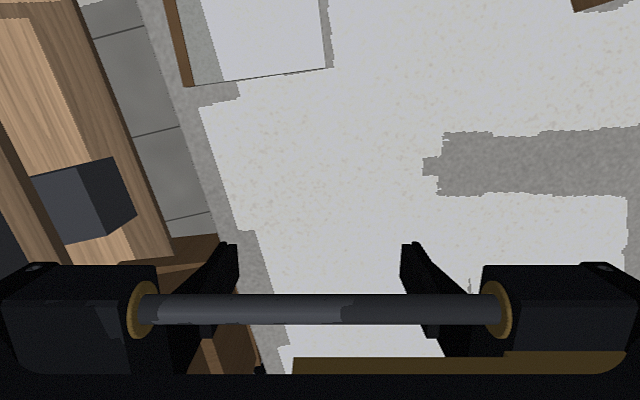

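```bash
python3 - <<'E'
from h import *
crop('side0',250,280,450,400,4,'c1'); crop('side0',300,110,460,210,5,'c2')
crop('scene0',390,180,520,320,4,'c3'); crop('scene0',180,140,320,230,5,'c4')
for f in('scene0','side0'): print(proj(f,[0,0,0]),proj(f,[.141,.608,.22]))
E
```

```text
[420.19599214 139.30456346] [647.71875351 185.15025439]
[540.06825079 278.26062965] [547.9584471 564.6447664]
```

View pics/c1.png

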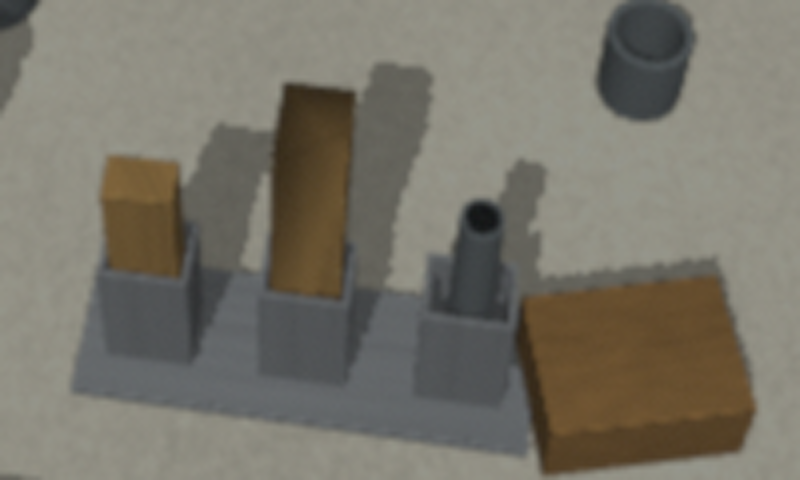

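View pics/c2.png

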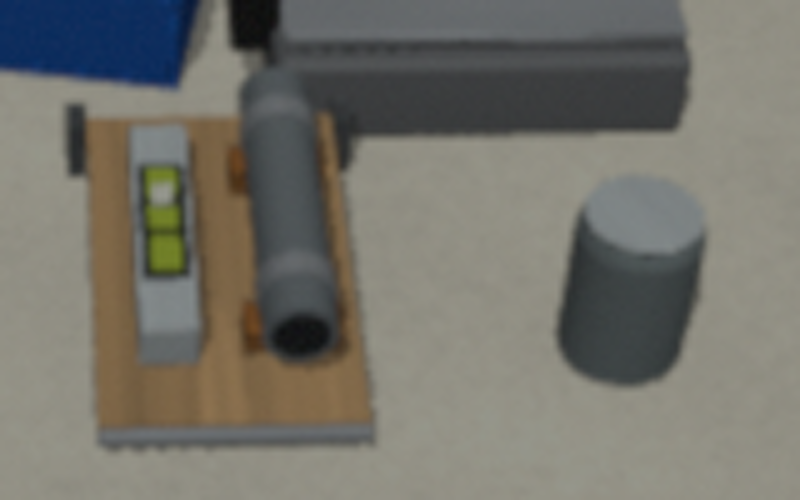

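View pics/c3.png

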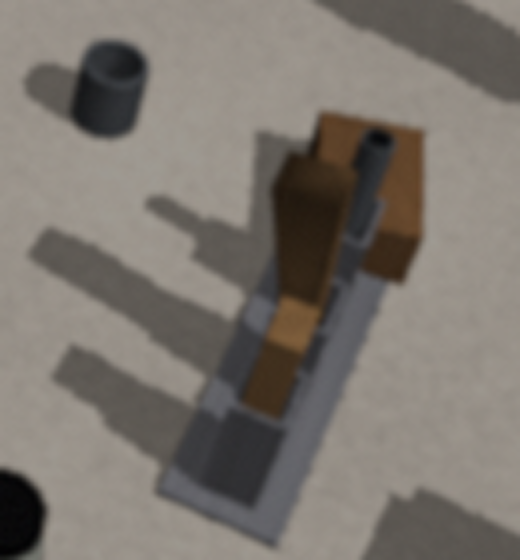

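View pics/c4.png

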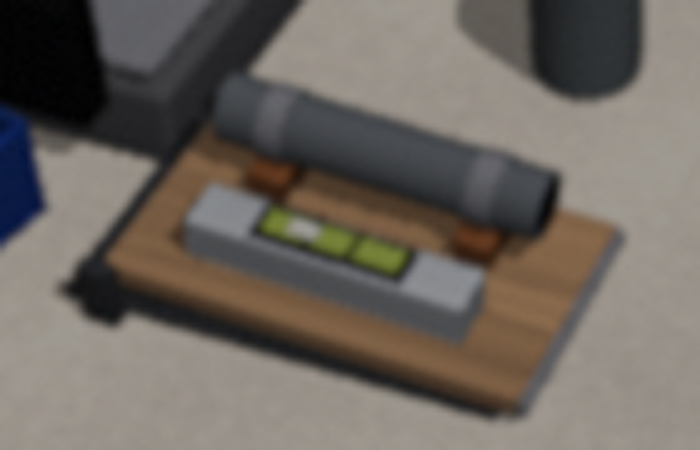

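```bash
python3 - <<'E'
from h import *
np.set_printoptions(precision=4,suppress=True)
S=lambda x,y:('side0',250+x/4,280+y/4)
C=lambda x,y:('scene0',390+x/4,180+y/4)
print('holder base side', onz(*S(72,390),.003),onz(*S(527,452),.003),'backleft',onz(*S(95,275),.006))
print('scene', onz(*C(157,490),.006),onz(*C(277,543),.003),onz(*C(388,280),.006))
S2=lambda x,y:('side0',300+x/5,110+y/5)
C2=lambda x,y:('scene0',180+x/5,140+y/5)
print('bar side',onz(*S2(100,440),.010),onz(*S2(373,437),.010))
print('bar scene',onz(*C2(520,410),.012),onz(*C2(622,235),.02))
print('hinge', onz(*S2(90,118),.035),onz(*S2(330,118),.035))
print('coup?', onz(*S2(625,375),0))
for n,s in [('jar',('side0',232,310)),('ring',('side0',421,240)),('coupl small',('side0',411,300)),('cylinder',('side0',425,183)),('coup_a',('side0',246,277)),('tee',('side0',260,235))]:
  print(n,onz(*s,0.02))
# wedge top corners
print('wedge', tri(S(285,85),C(330,155)), [onz(*S(x,y),.19) for x,y in((285,85),(355,92))], [onz(*C(x,y),.19) for x,y in((275,185),(300,155),(355,170),(345,205))])
E
```

```text
holder base side [0.5731 0.35   0.003 ] [0.3453 0.3408 0.003 ] backleft [0.5762 0.2891 0.006 ]
scene [0.5796 0.2748 0.006 ] [0.5731 0.3489 0.003 ] [0.3449 0.3402 0.006 ]
bar side [ 0.5587 -0.1621  0.01  ] [ 0.4119 -0.1907  0.01  ]
bar scene [ 0.5596 -0.1626  0.012 ] [ 0.4198 -0.1864  0.02  ]
hinge [ 0.6095 -0.4109  0.035 ] [ 0.4644 -0.4367  0.035 ]
coup? [ 0.2762 -0.2755  0.    ]
jar [0.6861 0.2232 0.02  ]
ring [ 0.2835 -0.0516  0.02  ]
coupl small [0.3001 0.1279 0.02  ]
cylinder [ 0.2788 -0.262   0.02  ]
coup_a [0.6807 0.133  0.02  ]
tee [0.6823 0.0033 0.02  ]
wedge [0.4748 0.2916 0.2182] [array([0.478 , 0.2741, 0.19  ]), array([0.4461, 0.2721, 0.19  ])] [array([0.4851, 0.2701, 0.19  ]), array([0.4552, 0.274 , 0.19  ]), array([0.4492, 0.3045, 0.19  ]), array([0.4779, 0.3086, 0.19  ])]
```

```bash
cat >> h.py <<'E'
from scipy.spatial.transform import Rotation as Ro
def delta(p,R,s=None):
    s=s or sense();R0=s['ee_rot'];d=R0.T@(np.array(p)-s['tcp_pos']);w=Ro.from_matrix(R0.T@R).as_rotvec()
    print('shift',np.round(d,4),'rot',np.round(w,4),'deg',np.round(np.degrees(np.linalg.norm(w)),1))
def tool(head,tilt):
    # z = -Z tilted toward heading by tilt deg; y = horizontal
    a=np.radians(head);t=np.radians(tilt);f=np.array([np.cos(a),np.sin(a),0]);Z=np.array([0,0,1.])
    z=f*np.sin(t)-Z*np.cos(t);x=f*np.cos(t)+Z*np.sin(t);return np.column_stack([x,np.cross(z,x),z])
E
python3 - <<'E'
from h import *
R=tool(-88,-45);print(R);delta([.465,.19,.28],R)
E
```

```text
[[ 2.46776708e-02 -9.99390827e-01 -2.46776708e-02]
 [-7.06676031e-01 -3.48994967e-02  7.06676031e-01]
 [-7.07106781e-01 -3.46944695e-18 -7.07106781e-01]]
shift [ 0.4101  0.3345 -0.0577] rot [ 0.5133 -0.6691  1.2357] deg 85.7
```

Call:
{"method": "jog_arm", "body": {
  "moves": [
    [-1,0.0,0.0,-0.04,0,0,0.1],
    [-1,0.05,0.04,-0.06,0.06,-0.08,0.2],
    [-1,0.1,0.08,-0.06,0.12,-0.15,0.32],
    [-1,0.14,0.11,-0.06,0.18,-0.22,0.44],
    [-1,0.18,0.14,-0.06,0.23,-0.3,0.56],
    [-1,0.22,0.17,-0.06,0.28,-0.37,0.68],
    [-1,0.26,0.2,-0.06,0.33,-0.43,0.8],
    [-1,0.3,0.24,-0.06,0.38,-0.5,0.92],
    [-1,0.34,0.27,-0.06,0.43,-0.56,1.03],
    [-1,0.38,0.31,-0.06,0.48,-0.62,1.14]
  ]
}}

```text
time_s: 0.98
tcp_pos: [0.3733, 0.315, 0.2831]
ee_rot: [[0.268, -0.958, -0.101], [-0.751, -0.273, 0.601], [-0.603, -0.086, -0.793]]
wrist_force: [1.4, -0.2, -0.5]
gripper_width: 1.002
```

```bash
python3 - <<'E'
from h import *
s=sense();print(s['tcp_pos'],s['joints'],s['time_s']);R=tool(-88,-45);delta([.465,.19,.28],R)
E
```

```text
[0.37331357 0.31504265 0.28311364] [ 35.18448175   2.13389534 -12.09931465 -37.98069554 -63.19791942
  -3.75706065] 0.9833
shift [ 0.1204 -0.0534 -0.0819] rot [ 0.0956 -0.1236  0.2393] deg 16.4
```

Call:
{"method": "jog_arm", "body": {
  "moves": [
    [-1,0.03,-0.01,-0.02,0.03,-0.04,0.06],
    [-1,0.06,-0.03,-0.04,0.06,-0.08,0.12],
    [-1,0.09,-0.04,-0.06,0.08,-0.1,0.18],
    [-1,0.12,-0.053,-0.082,0.0956,-0.1236,0.2393],
    [-1,0.12,-0.053,-0.082,0.0956,-0.1236,0.2393],
    [-1,0.12,-0.053,-0.082,0.0956,-0.1236,0.2393],
    [-1,0.12,-0.053,-0.082,0.0956,-0.1236,0.2393],
    [-1,0.12,-0.053,-0.082,0.0956,-0.1236,0.2393],
    [-1,0.12,-0.053,-0.082,0.0956,-0.1236,0.2393],
    [-1,0.12,-0.053,-0.082,0.0956,-0.1236,0.2393]
  ]
}}

```text
time_s: 1.82
tcp_pos: [0.4634, 0.1934, 0.2803]
ee_rot: [[0.03, -0.999, -0.029], [-0.709, -0.042, 0.704], [-0.704, -0.001, -0.71]]
wrist_force: [-0.1, 0.1, -0.3]
gripper_width: 1.0
```

```bash
python3 - <<'E'
from h import *
s=sense();print(s['tcp_pos'],s['joints'],s['time_s']);
snap('wrist','w1');snap('side','s1');crop('s1',250,230,450,400,4,'s1c')
E
```

```text
[0.4634458  0.19335014 0.28033356] [ 10.71809664   8.42622604  -6.60601512 -46.59985431 -73.57819259
   5.0297165 ] 1.8167
```

View pics/w1.png

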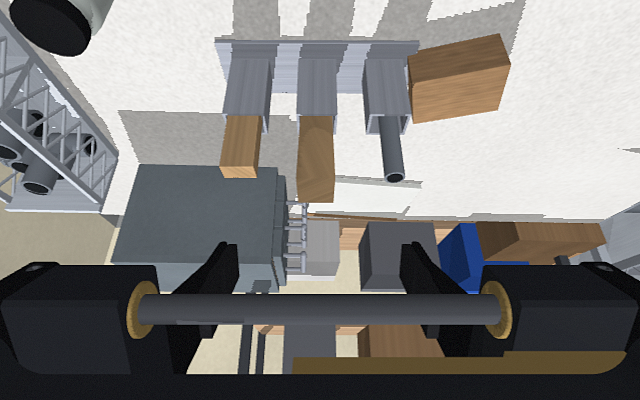

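View pics/s1c.png

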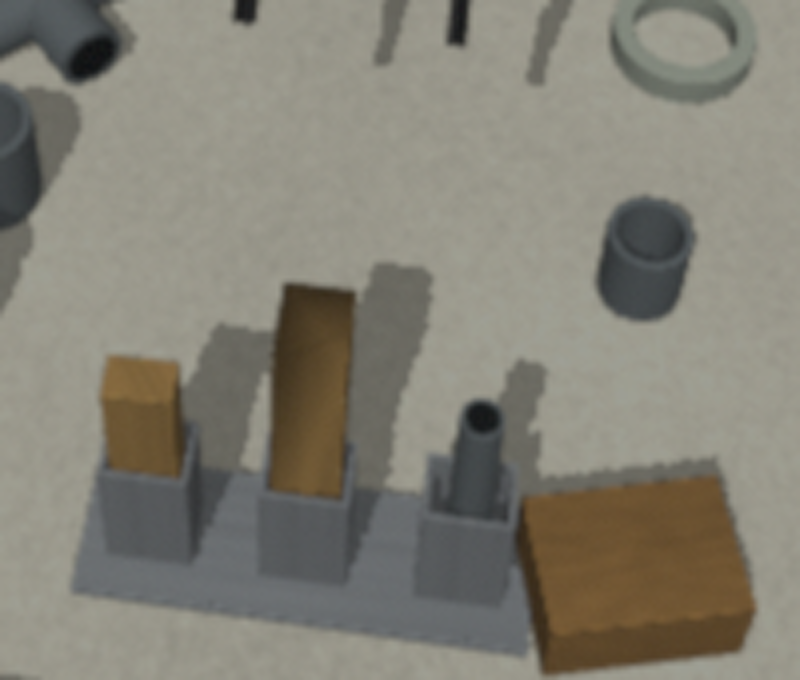

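```bash
python3 - <<'E'
from h import *
crop('w1',200,80,420,220,3.6,'w1c')
E
```

```text
(no output)
```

View pics/w1c.png

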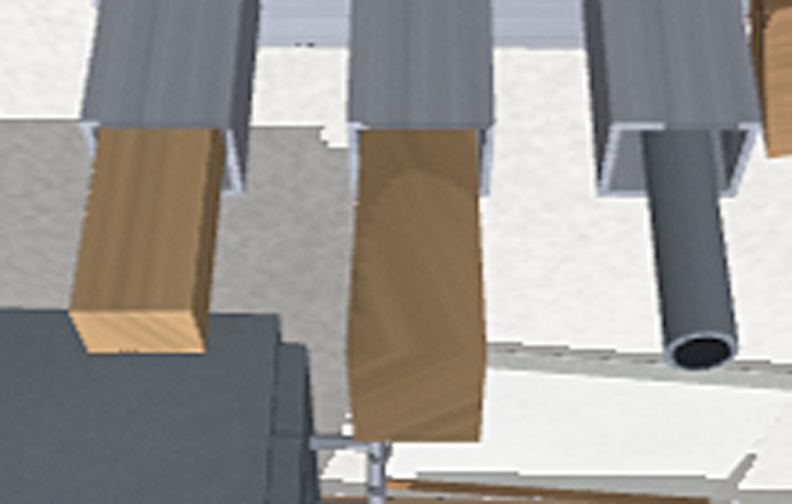

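```bash
python3 - <<'E'
from h import *
np.set_printoptions(precision=4,suppress=True)
print(tri(('w1',297,175.8),('s1',321.25,301.25)),tri(('w1',335,176),('s1',338.75,303)))
print(tri(('w1',298.6,202.2),('s1',317.5,327.5)))
print('pockets rim inner corners front', onz('w1',200+358/3.6,80+125/3.6,.09),onz('w1',200+483/3.6,80+125/3.6,.09))
for a in((349,345),(486,345)): print(onz('w1',200+a[0]/3.6,80+a[1]/3.6,.19))
for a in((355,440),(480,440)): print(onz('w1',200+a[0]/3.6,80+a[1]/3.6,.188))
E
```

```text
[0.4795 0.269  0.182 ] [0.4468 0.2673 0.1824]
[0.4777 0.322  0.1803]
pockets rim inner corners front [0.4806 0.2944 0.09  ] [0.4437 0.2928 0.09  ]
[0.4796 0.2563 0.19  ]
[0.4483 0.2549 0.19  ]
[0.4789 0.3074 0.188 ]
[0.4454 0.306  0.188 ]
```

```bash
python3 - <<'E'
from h import *
R=tool(-88,-45);delta([.463,.2997,.1475],R)
E
```

```text
shift [ 0.0179 -0.0037  0.1693] rot [ 0.0043 -0.0039  0.0051] deg 0.4
```

Call:
{"method": "jog_arm", "body": {
  "moves": [
    [-0.26,0.004,-0.002,0.02,0.004,-0.004,0.005],
    [-0.26,0.008,-0.004,0.04,0.004,-0.004,0.005],
    [-0.26,0.012,-0.004,0.06,0.004,-0.004,0.005],
    [-0.26,0.014,-0.004,0.08,0.004,-0.004,0.005],
    [-0.26,0.018,-0.004,0.1,0.004,-0.004,0.005],
    [-0.26,0.018,-0.004,0.12,0.004,-0.004,0.005],
    [-0.26,0.018,-0.004,0.14,0.004,-0.004,0.005],
    [-0.26,0.018,-0.004,0.155,0.004,-0.004,0.005],
    [-0.26,0.018,-0.004,0.169,0.004,-0.004,0.005],
    [-0.26,0.018,-0.004,0.169,0.004,-0.004,0.005]
  ]
}}

```text
time_s: 2.75
tcp_pos: [0.4626, 0.2998, 0.1454]
ee_rot: [[0.022, -0.999, -0.028], [-0.707, -0.035, 0.706], [-0.707, 0.005, -0.707]]
wrist_force: [0.3, 0.1, -0.0]
gripper_width: 0.632
```

```bash
python3 - <<'E'
from h import *
s=sense();print(s['tcp_pos'],s['joints'],s['time_s'],s['gripper_width'],s['wrist_force']);
snap('wrist','w2');snap('side','s2');crop('s2',250,230,450,400,4,'s2c');crop('w2',160,60,480,290,2.5,'w2c')
E
```

```text
[0.46261241 0.29984863 0.14540523] [ 21.24072175  18.63476065 -13.35725442 -54.42219372 -55.27212475
  12.24527426] 2.75 0.6323811642467757 [ 0.30923342  0.05677156 -0.03920789]
```

View pics/w2c.png

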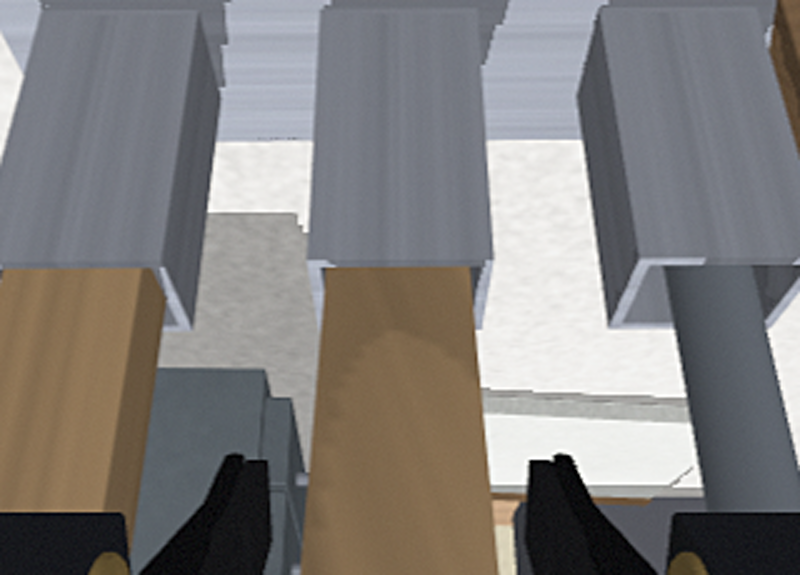

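View pics/s2c.png

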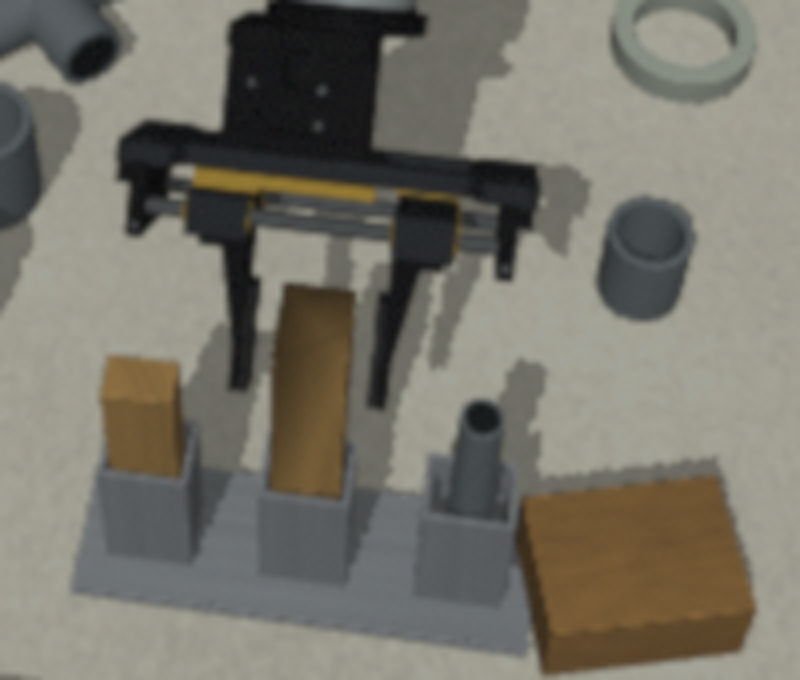

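Call:
{"method": "jog_arm", "body": {
  "moves": [
    [1,0,0,0,0,0,0],
    [1,0,0,0,0,0,0],
    [1,0,0,0,0,0,0],
    [1,0,0,0,0,0,0],
    [1,0,0,0,0,0,0],
    [1,0,0,0,0,0,0],
    [1,0,0,0,0,0,0],
    [1,0,0,0,0,0,0],
    [1,0,0,0,0,0,0],
    [1,0,0,0,0,0,0]
  ]
}}

```text
time_s: 3.68
tcp_pos: [0.4642, 0.2983, 0.1478]
ee_rot: [[0.023, -0.999, -0.024], [-0.706, -0.033, 0.707], [-0.707, 0.0, -0.707]]
wrist_force: [-0.8, -2.6, 5.2]
gripper_width: 0.389
```

```bash
python3 - <<'E'
from h import *
s=sense();print(s['tcp_pos'],s['gripper_width'],s['wrist_force'],s['moment']);
R=s['ee_rot'];print(R.T@np.array([0,-.087,.996]))
snap('side','s3');crop('s3',250,230,450,400,4,'s3c')
E
```

```text
[0.46415307 0.29833327 0.14776493] 0.38911443506095755 [-0.81891072 -2.57557342  5.21825855] [-0.98242635  0.32504243  0.34646861]
[-0.64304512  0.00335255 -0.76554996]
```

View pics/s3c.png

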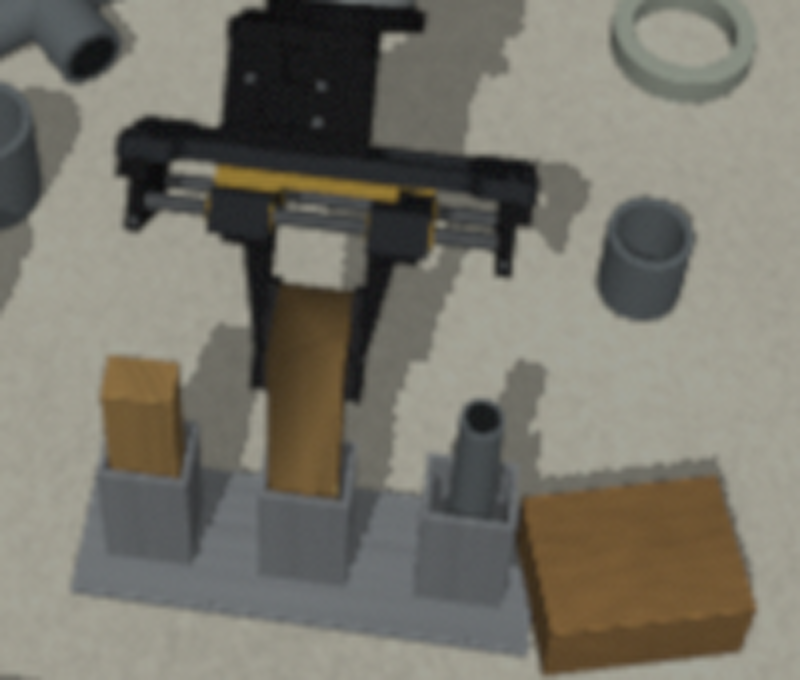

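Call:
{"method": "jog_arm", "body": {
  "moves": [
    [1,-0.005,0,-0.006,0,0,0],
    [1,-0.011,0,-0.013,0,0,0],
    [1,-0.018,0,-0.021,0,0,0],
    [1,-0.026,0,-0.031,0,0,0],
    [1,-0.034,0,-0.041,0,0,0],
    [1,-0.042,0,-0.05,0,0,0],
    [1,-0.05,0,-0.06,0,0,0],
    [1,-0.058,0,-0.069,0,0,0],
    [1,-0.066,0,-0.079,0,0,0],
    [1,-0.074,0,-0.088,0,0,0]
  ]
}}

```text
time_s: 4.57
tcp_pos: [0.4646, 0.2883, 0.2633]
ee_rot: [[0.023, -0.999, -0.023], [-0.707, -0.033, 0.707], [-0.707, 0.0, -0.707]]
wrist_force: [0.5, 0.7, -0.6]
gripper_width: 0.392
```

```bash
python3 - <<'E'
from h import *
s=sense();print(s['tcp_pos'],s['gripper_width'],s['wrist_force'],s['moment'],s['joints']);
snap('side','s4');snap('wrist','w4');crop('s4',240,150,450,400,3,'s4c')
E
```

```text
[0.46455733 0.28832232 0.26332263] 0.3918497210230583 [ 0.49196264  0.7182775  -0.64727566] [-1.61166156 -0.12877821 -0.03401409] [ 21.66706274   9.84704954  -7.27695819 -47.71253464 -64.10563699
  -1.31655177]
```

View pics/s4c.png

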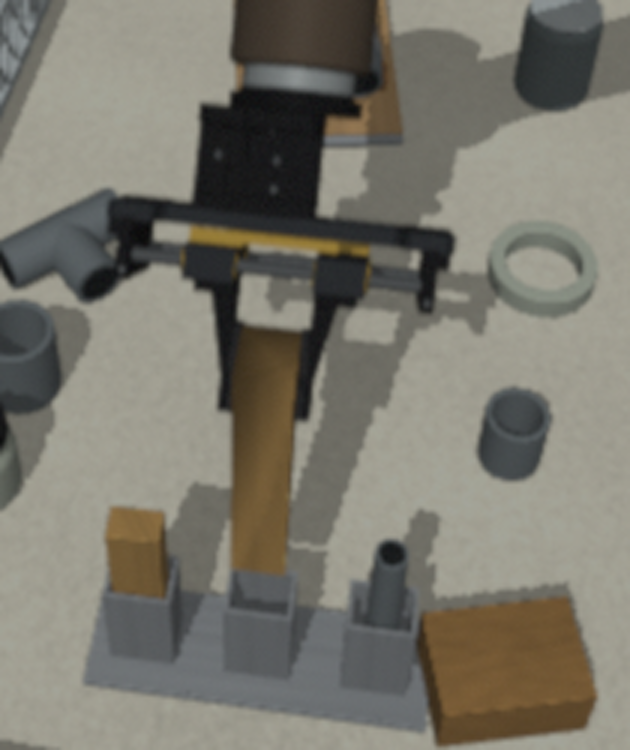

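View pics/w4.png

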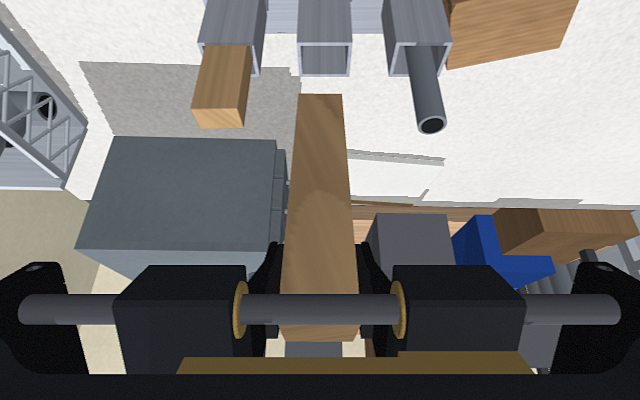

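```bash
python3 - <<'E'
from h import *
np.set_printoptions(precision=4,suppress=True)
crop('w4',250,60,390,360,2.6,'w4c');
s=sense();R=s['ee_rot'];p=s['tcp_pos']
t=tri(('w4',320.5,94),('s4',327,341));print(t,R.T@(t-p))
t2=tri(('w4',320,342),('s4',240+267/3,150+330/3));print('butt',t2,R.T@(t2-p))
E
```

```text
[0.4625 0.3139 0.1222] [0.0831 0.0028 0.1186]
butt [0.4662 0.2696 0.3095] [-0.0181 -0.0002 -0.0451]
```

View pics/w4c.png

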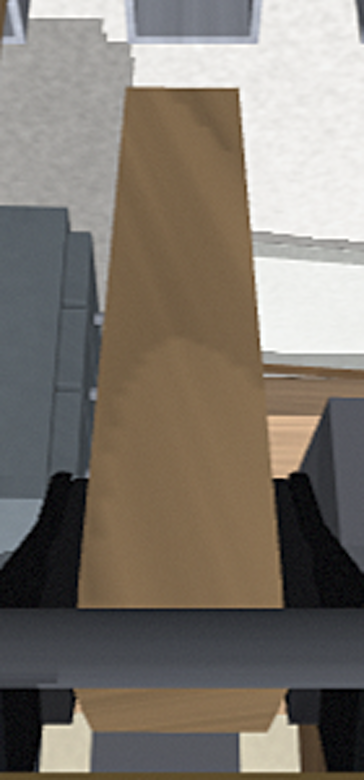

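```bash
python3 - <<'E'
from h import *
np.set_printoptions(precision=4,suppress=True)
R=tool(-78.8,50);f=np.array([np.cos(np.radians(-78.8)),np.sin(np.radians(-78.8)),0])
tip=np.array([.083,.0,.114]);E0=np.array([.486,-.176,0])
print('final pre',E0-.04*f+[0,0,.002]-R@tip)
H=E0-.09*f+[0,0,.07]-R@tip;print('hover',H)
delta([.466,.2,.28],tool(-84,10))
E
```

```text
final pre [0.4509 0.0012 0.0117]
hover [0.4412 0.0503 0.0797]
shift [ 0.0518  0.0024 -0.0736] rot [-0.0267  0.9607 -0.0698] deg 55.2
```

Call:
{"method": "jog_arm", "body": {
  "moves": [
    [1,0.003,0,-0.006,-0.001,0.06,-0.003],
    [1,0.008,0,-0.014,-0.003,0.16,-0.01],
    [1,0.013,0,-0.022,-0.006,0.26,-0.018],
    [1,0.018,0.001,-0.03,-0.009,0.36,-0.025],
    [1,0.024,0.001,-0.038,-0.012,0.46,-0.033],
    [1,0.03,0.001,-0.046,-0.015,0.56,-0.04],
    [1,0.036,0.002,-0.054,-0.018,0.66,-0.048],
    [1,0.042,0.002,-0.062,-0.021,0.76,-0.055],
    [1,0.047,0.002,-0.068,-0.024,0.86,-0.062],
    [1,0.052,0.002,-0.074,-0.027,0.96,-0.07]
  ]
}}

```text
time_s: 5.5
tcp_pos: [0.4654, 0.1993, 0.2775]
ee_rot: [[0.104, -0.994, 0.014], [-0.978, -0.105, -0.178], [0.178, 0.005, -0.984]]
wrist_force: [0.3, -0.3, -2.0]
gripper_width: 0.39
```

```bash
python3 - <<'E'
from h import *
s=sense();print(s['tcp_pos'],s['joints'],s['gripper_width']);delta([.4412,.0503,.0797],tool(-78.8,50));delta([.4412,.07,.14],tool(-78.8,50))
E
```

```text
[0.46536949 0.19926273 0.27753934] [ 46.3152944   10.45490982 -11.44914727   7.880765   -75.13437853
 -42.7501415 ] 0.3895084976567128
shift [0.108  0.0386 0.2208] rot [ 0.0509  0.6933 -0.0769] deg 40.1
shift [0.0995 0.0369 0.158 ] rot [ 0.0509  0.6933 -0.0769] deg 40.1
```

Call:
{"method": "jog_arm", "body": {
  "moves": [
    [1,0.008,0.003,0.014,0.004,0.06,-0.007],
    [1,0.018,0.007,0.03,0.009,0.13,-0.014],
    [1,0.028,0.011,0.046,0.014,0.2,-0.022],
    [1,0.038,0.015,0.062,0.019,0.27,-0.03],
    [1,0.048,0.019,0.078,0.025,0.34,-0.038],
    [1,0.058,0.022,0.094,0.03,0.41,-0.046],
    [1,0.068,0.026,0.11,0.035,0.48,-0.053],
    [1,0.078,0.03,0.126,0.04,0.55,-0.06],
    [1,0.089,0.034,0.142,0.046,0.62,-0.069],
    [1,0.0995,0.037,0.158,0.051,0.693,-0.077]
  ]
}}

```text
time_s: 6.33
tcp_pos: [0.4408, 0.0703, 0.1385]
ee_rot: [[0.125, -0.981, 0.149], [-0.632, -0.195, -0.75], [0.764, -0.0, -0.645]]
wrist_force: [-0.6, 0.4, -1.2]
gripper_width: 0.391
```

```bash
python3 - <<'E'
from h import *
s=sense();print(s['tcp_pos'],s['joints'],s['gripper_width']);delta([.4412,.0503,.0797],tool(-78.8,50))
snap('wrist','w5');snap('side','s5');snap('scene','c5');crop('s5',260,100,480,320,3.6,'s5c')
E
```

```text
[0.44081913 0.07029476 0.13849934] [ 51.66325981  22.72566437 -43.56161699  39.23248635 -66.97619092
 -70.59861191] 0.39109186997325956
shift [-0.0323  0.0036  0.053 ] rot [-0.0008  0.0026  0.0001] deg 0.2
```

View pics/w5.png

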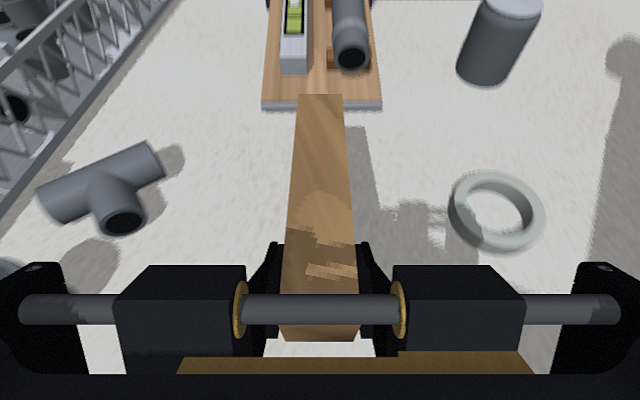

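View pics/s5c.png

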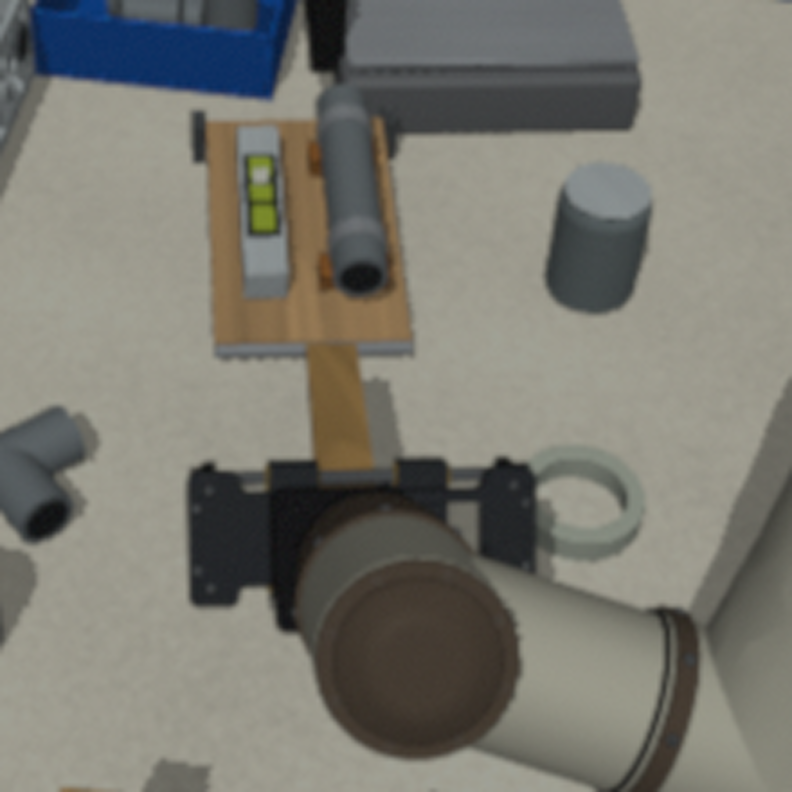

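View pics/c5.png

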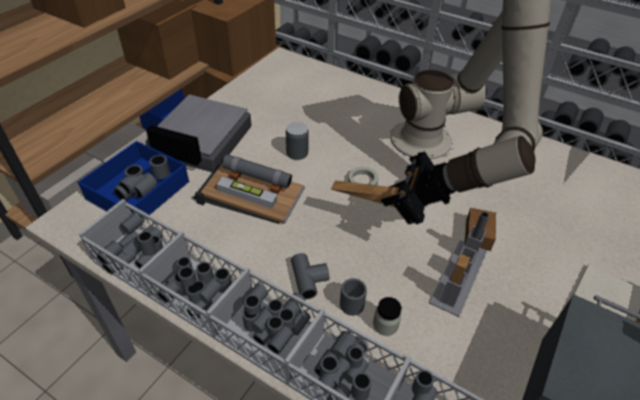

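```bash
python3 - <<'E'
from h import *
crop('w5',240,70,400,160,5,'w5c')
E
```

```text
(no output)
```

View pics/w5c.png

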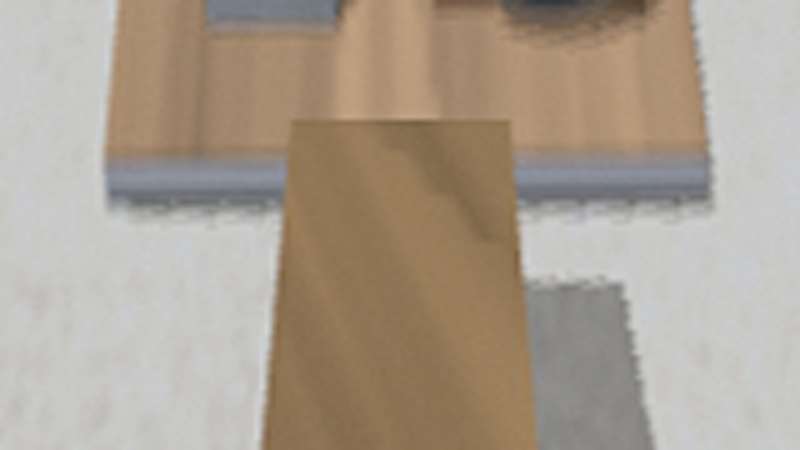

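```bash
python3 - <<'E'
from h import *
np.set_printoptions(precision=4,suppress=True)
W=lambda x,y:('w5',240+x/5,70+y/5)
S=lambda x,y:('s5',260+x/3.6,100+y/3.6)
C=np.array
L=onz(*W(107,185),.014);Rr=onz(*W(710,182),.014);print(L,Rr,(L+Rr)/2)
L=onz(*S(215,355),.010);Rr=onz(*S(412,353),.010);print(L,Rr,(L+Rr)/2)
t=tri(W(400,121),S(335,343));print('tip',t); s=sense();print(s['ee_rot'].T@(t-s['tcp_pos']))
m=(onz(*W(400,121),.14));print(m)
E
```

```text
[ 0.563  -0.1667  0.014 ] [ 0.414  -0.1975  0.014 ] [ 0.4885 -0.1821  0.014 ]
[ 0.559  -0.1597  0.01  ] [ 0.4121 -0.1881  0.01  ] [ 0.4856 -0.1739  0.01  ]
tip [ 0.4592 -0.0281  0.1675]
[0.0869 0.0006 0.0574]
[ 0.4665 -0.0578  0.14  ]
```

```bash
python3 - <<'E'
from h import *
crop('c5',310,140,450,240,5.5,'c5c')
E
```

```text
(no output)
```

View pics/c5c.png

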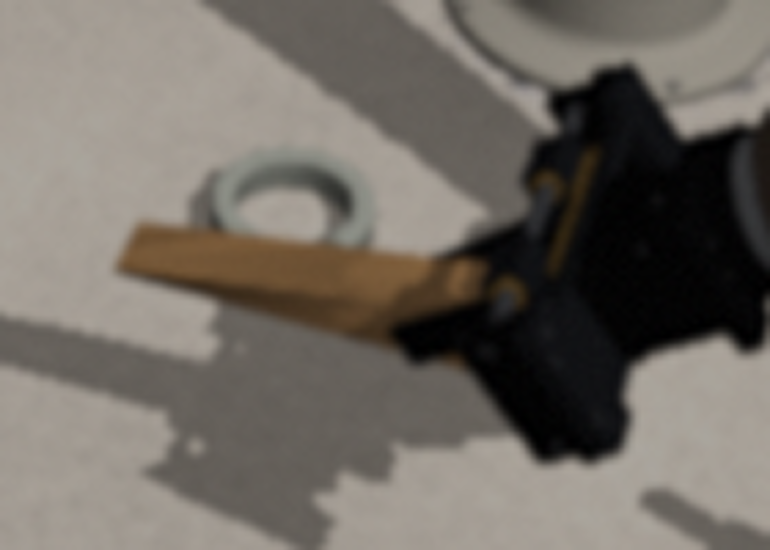

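```bash
python3 - <<'E'
from h import *
np.set_printoptions(precision=4,suppress=True)
W=lambda x,y:('w5',240+x/5,70+y/5)
C=lambda x,y:('c5',310+x/5.5,140+y/5.5)
s=sense();R=s['ee_rot'];p=s['tcp_pos']
for a,b in(((292,121),(122,260)),((510,121),(142,225))):
    t=tri(W(*a),C(*b));print(t,R.T@(t-p))
# predicted
for g in (46,48,50,52,54):
    # wedge x elev: tool z at g from vertical; wedge angle phi
    pass
for a in (36,38,40,42,44):
    a=np.radians(a);wx=np.array([np.sin(a),0,np.cos(a)]);wz=np.array([np.cos(a),0,-np.sin(a)])
    q=np.array([0,0,-.019])+.155*wx-.020*wz; 
    print(np.degrees(a),q,proj('w5',p+R@q),proj('c5',p+R@q))
E
```

```text
[ 0.4835 -0.0602  0.136 ] [ 0.0861 -0.0171  0.1053]
[ 0.4519 -0.0683  0.1321] [0.0843 0.0154 0.1093]
36.0 [0.0749 0.     0.1182] [321.1379 108.0189] [333.2382 187.6378]
38.0 [0.0797 0.     0.1155] [321.1462 101.9748] [332.9709 186.0701]
40.0 [0.0843 0.     0.1126] [321.1552  95.8769] [332.7704 184.5034]
42.0 [0.0889 0.     0.1096] [321.165   89.7213] [332.6373 182.9396]
44.0 [0.0933 0.     0.1064] [321.1756  83.5043] [332.5726 181.3802]
```

```bash
python3 - <<'E'
from h import *
delta([.4515,.002,.032],tool(-78.8,50))
E
```

```text
shift [-0.0367  0.0018  0.1211] rot [0.0028 0.0029 0.0027] deg 0.3
```

Call:
{"method": "jog_arm", "body": {
  "moves": [
    [1,-0.003,0,0.01,0.001,0.001,0.001],
    [1,-0.007,0,0.024,0.002,0.002,0.002],
    [1,-0.011,0,0.038,0.003,0.003,0.003],
    [1,-0.016,0.001,0.053,0.003,0.003,0.003],
    [1,-0.021,0.001,0.069,0.003,0.003,0.003],
    [1,-0.026,0.001,0.085,0.003,0.003,0.003],
    [1,-0.031,0.002,0.1,0.003,0.003,0.003],
    [1,-0.035,0.002,0.115,0.003,0.003,0.003],
    [1,-0.037,0.002,0.121,0.003,0.003,0.003],
    [1,-0.037,0.002,0.121,0.003,0.003,0.003]
  ]
}}

```text
time_s: 7.32
tcp_pos: [0.4528, 0.0025, 0.0327]
ee_rot: [[0.12, -0.981, 0.15], [-0.633, -0.192, -0.749], [0.764, -0.005, -0.645]]
wrist_force: [-0.1, 0.1, -1.0]
gripper_width: 0.39
```

```bash
python3 - <<'E'
from h import *
s=sense();print(s['tcp_pos'],s['joints'],s['gripper_width'],s['wrist_force'],s['moment'])
snap('wrist','w6');snap('scene','c6');snap('side','s6');crop('c6',260,150,420,260,5,'c6c')
R=s['ee_rot'];print(R.T@np.array([0,0,-1.]), R.T@np.array([np.cos(np.radians(-78.8)),np.sin(np.radians(-78.8)),0]))
E
```

```text
[0.45283987 0.00252315 0.03273173] [ 39.95536086  31.5919578  -54.47563183  58.606085   -51.81915437
 -85.98444422] 0.3896133428509042 [-0.14692817  0.06822531 -0.98248976] [1.80663367 0.32781512 0.00686274]
[-0.76435844  0.00502637  0.64477199] [ 0.6447719  -0.0018549   0.76437279]
```

View pics/w6.png

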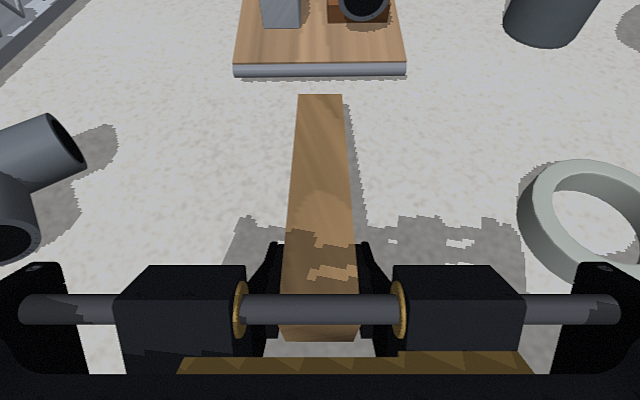

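View pics/c6c.png

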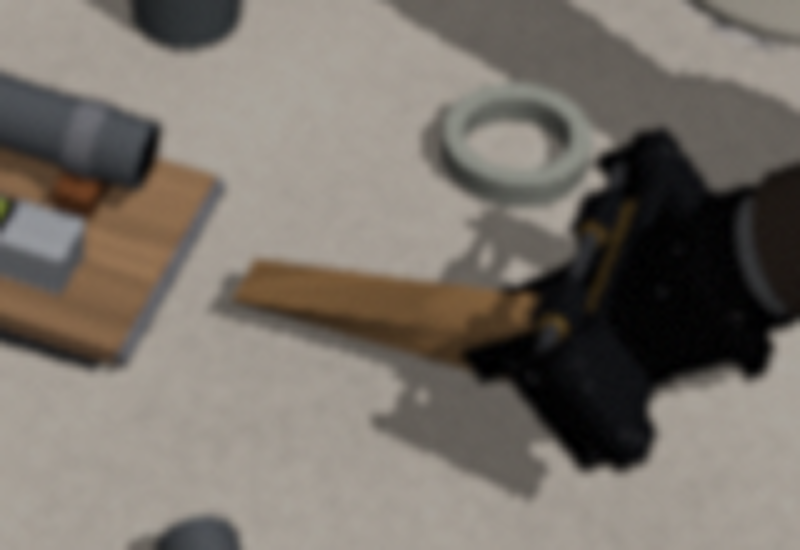

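Call:
{"method": "jog_arm", "body": {
  "moves": [
    [1,-0.003,0,0.002,0,0,0],
    [1,-0.006,0,0.005,0,0,0],
    [1,-0.009,0,0.0075,0,0,0],
    [1,-0.0115,0,0.0095,0,0,0],
    [1,-0.013,0,0.011,0,0,0],
    [1,-0.014,0,0.012,0,0,0],
    [1,-0.015,0,0.0125,0,0,0],
    [1,-0.015,0,0.0125,0,0,0],
    [1,-0.015,0,0.0125,0,0,0],
    [1,-0.015,0,0.0125,0,0,0]
  ]
}}

```text
time_s: 8.3
tcp_pos: [0.4526, 0.0033, 0.0134]
ee_rot: [[0.122, -0.981, 0.152], [-0.633, -0.194, -0.75], [0.765, -0.005, -0.644]]
wrist_force: [0.2, -0.2, -0.8]
gripper_width: 0.387
```

```bash
python3 - <<'E'
from h import *
np.set_printoptions(precision=4,suppress=True)
s=sense();print(s['tcp_pos'],s['wrist_force'],s['moment'])
snap('wrist','w7');snap('scene','c7');crop('c7',260,150,420,260,5,'c7c');crop('w7',200,40,440,300,2.5,'w7c')
E
```

```text
[0.4526 0.0033 0.0134] [ 0.1957 -0.1583 -0.8473] [ 1.8133  0.3319 -0.0004]
```

View pics/w7c.png

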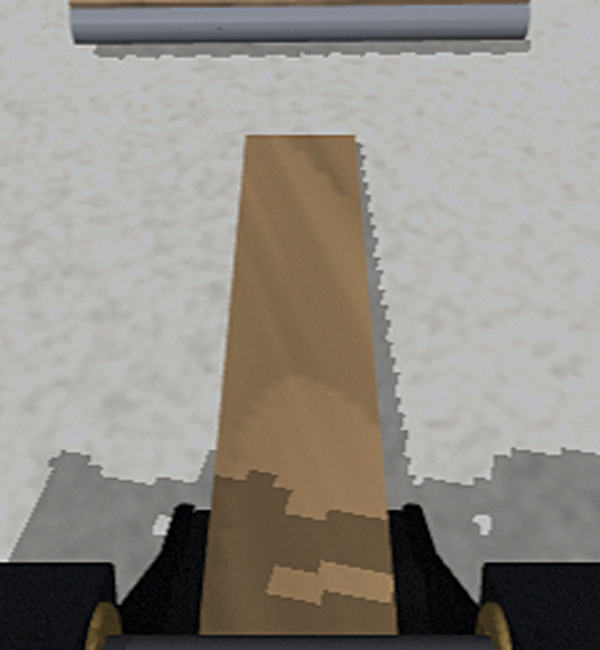

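View pics/c7c.png

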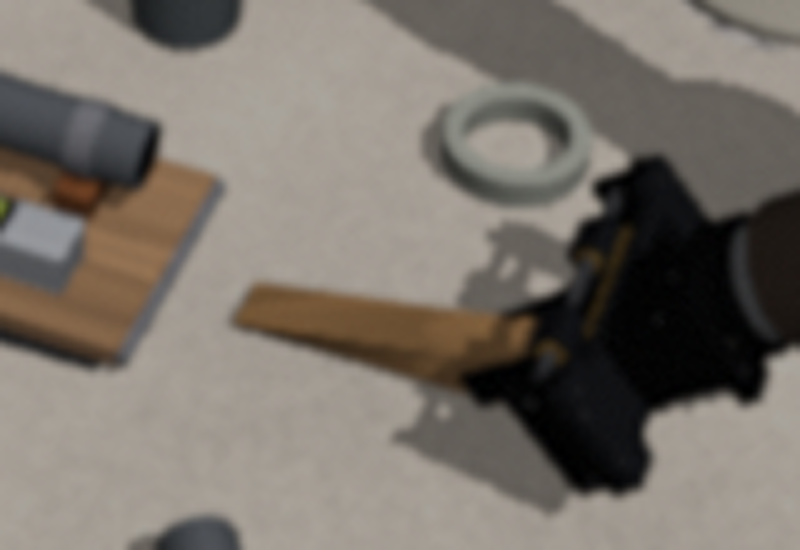

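Call:
{"method": "jog_arm", "body": {
  "moves": [
    [1,-0.0005,0,0.0005,0,0,0],
    [1,-0.001,0,0.001,0,0,0],
    [1,-0.0015,0,0.0013,0,0,0],
    [1,-0.002,0,0.0017,0,0,0],
    [1,-0.002,0,0.0017,0,0,0],
    [1,-0.002,0,0.0017,0,0,0],
    [1,-0.002,0,0.0017,0,0,0],
    [1,-0.002,0,0.0017,0,0,0],
    [1,-0.002,0,0.0017,0,0,0],
    [1,-0.002,0,0.0017,0,0,0]
  ]
}}

```text
time_s: 9.23
tcp_pos: [0.4525, 0.0032, 0.0108]
ee_rot: [[0.122, -0.981, 0.152], [-0.632, -0.194, -0.75], [0.765, -0.005, -0.644]]
wrist_force: [0.7, 0.7, -1.0]
gripper_width: 0.39
```

```bash
python3 - <<'E'
from h import *
np.set_printoptions(precision=4,suppress=True)
s=sense();print(s['tcp_pos'],s['wrist_force'],s['moment'])
E
```

```text
[0.4525 0.0032 0.0108] [ 0.6787  0.7138 -0.9801] [1.7729 0.3397 0.0037]
```

Call:
{"method": "jog_arm", "body": {
  "moves": [
    [1,-0.0005,0,0.0003,0,0,0],
    [1,-0.001,0,0.0007,0,0,0],
    [1,-0.0012,0,0.001,0,0,0],
    [1,-0.0012,0,0.001,0,0,0],
    [1,-0.0012,0,0.001,0,0,0],
    [1,-0.0012,0,0.001,0,0,0],
    [1,-0.0012,0,0.001,0,0,0],
    [1,-0.0012,0,0.001,0,0,0],
    [1,-0.0012,0,0.001,0,0,0],
    [1,-0.0012,0,0.001,0,0,0]
  ]
}}

```text
time_s: 10.07
tcp_pos: [0.4529, 0.003, 0.0104]
ee_rot: [[0.121, -0.981, 0.153], [-0.63, -0.195, -0.751], [0.767, -0.006, -0.642]]
wrist_force: [-2.2, 2.0, 6.5]
gripper_width: 0.39
```

```bash
python3 - <<'E'
from h import *
np.set_printoptions(precision=4,suppress=True)
s=sense();print(s['tcp_pos'],s['wrist_force'],s['moment'])
snap('wrist','w8');snap('scene','c8');crop('c8',290,190,390,240,8,'c8c');crop('w8',200,40,440,300,2.5,'w8c')
E
```

```text
[0.4529 0.003  0.0104] [-2.2463  1.9654  6.4694] [ 0.5778  0.5278 -0.4829]
```

View pics/w8c.png

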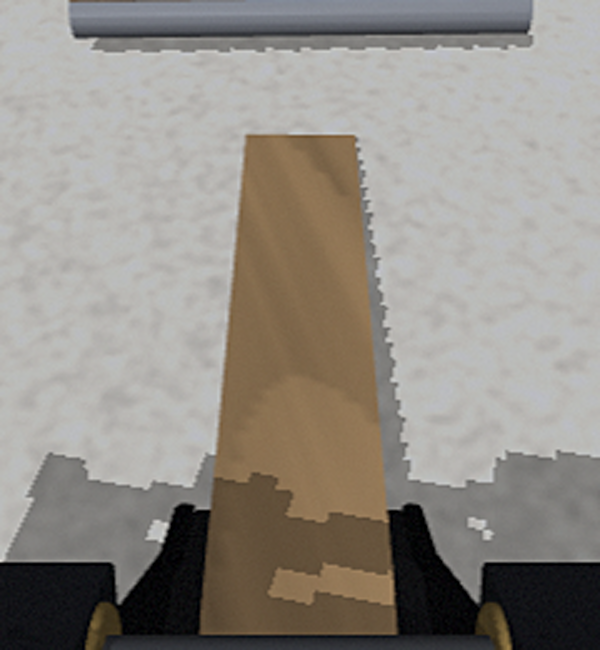

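View pics/c8c.png

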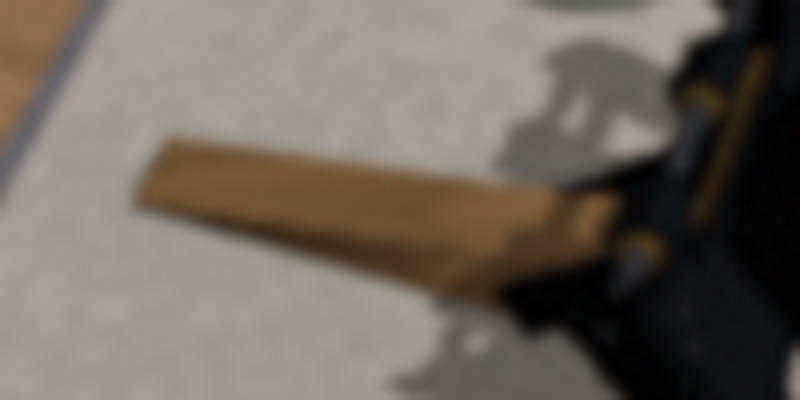

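```bash
python3 - <<'E'
from h import *
np.set_printoptions(precision=4,suppress=True)
s=sense();R=s['ee_rot'];p=s['tcp_pos'];t=p+R@np.array([.0852,0,.110]);print(t)
f=np.array([np.cos(np.radians(-78.8)),np.sin(np.radians(-78.8)),0]);l=np.array([-f[1],f[0],0])
for E0 in ([.487,-.178,0],):
  d=E0-t;print(d@f,d@l)
print('tool f',R.T@f,'up',R.T@[0,0,1])
W=lambda x,y:('w8',200+x/2.5,40+y/2.5)
print(onz(*W(71,30),.012),onz(*W(530,28),.012),onz(*W(245,135),.004),onz(*W(355,135),.004))
E
```

```text
[ 0.48   -0.1334  0.0051]
0.045139548891274625 -0.001839421584928586
tool f [0.642  0.0008 0.7667] up [ 0.7667 -0.0057 -0.6419]
[ 0.5634 -0.1621  0.012 ] [ 0.4142 -0.1917  0.012 ] [ 0.4975 -0.1318  0.004 ] [ 0.4637 -0.1384  0.004 ]
```

Call:
{"method": "jog_arm", "body": {
  "moves": [
    [1,0.003,0,0.0025,0,0,0],
    [1,0.007,0,0.0075,0,0,0],
    [1,0.0115,0,0.013,0,0,0],
    [1,0.0165,0,0.019,0,0,0],
    [1,0.022,0,0.0255,0,0,0],
    [1,0.028,0,0.033,0,0,0],
    [1,0.034,0,0.04,0,0,0],
    [1,0.04,0,0.047,0,0,0],
    [1,0.045,0,0.053,0,0,0],
    [1,0.0455,0,0.0535,0,0,0]
  ]
}}

```text
time_s: 11.0
tcp_pos: [0.4677, -0.0656, 0.0103]
ee_rot: [[0.122, -0.98, 0.155], [-0.632, -0.197, -0.749], [0.765, -0.007, -0.644]]
wrist_force: [-1.9, 8.3, 8.4]
gripper_width: 0.387
```

```bash
python3 - <<'E'
from h import *
np.set_printoptions(precision=4,suppress=True)
s=sense();print(s['tcp_pos'],s['wrist_force'],s['moment'],s['gripper_width'],s['joints'])
snap('wrist','w9');snap('scene','c9');snap('side','s9');crop('c9',180,130,380,240,4,'c9c');crop('s9',280,100,440,260,4,'s9c')
E
```

```text
[ 0.4677 -0.0656  0.0103] [-1.8754  8.2953  8.3539] [ 1.1049  0.5606 -0.0096] 0.3865429225469599 [ 25.7074  32.9948 -58.8799  77.516  -49.4783 -92.8943]
```

View pics/w9.png

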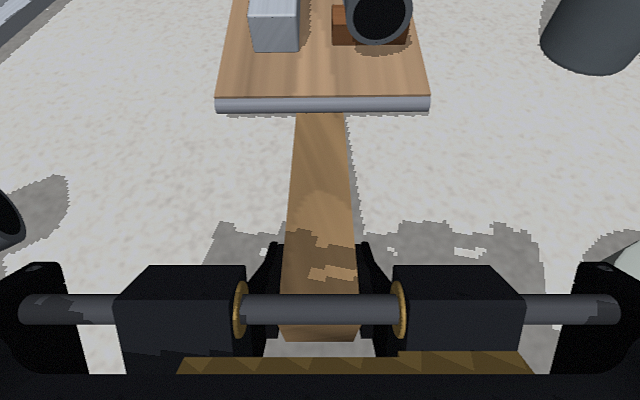

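View pics/c9c.png

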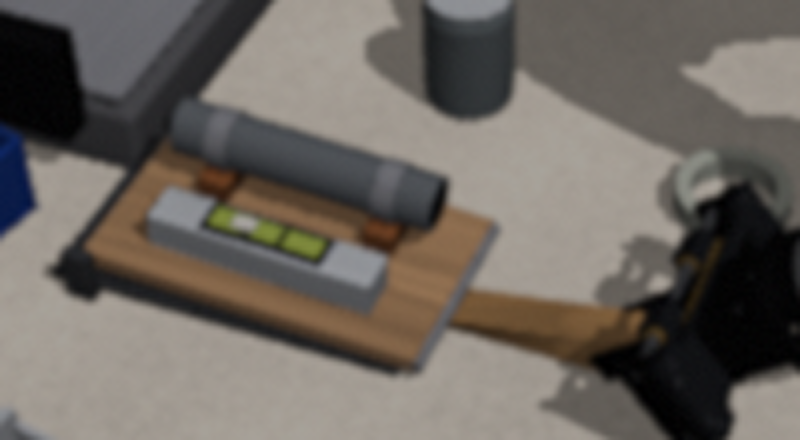

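View pics/s9c.png

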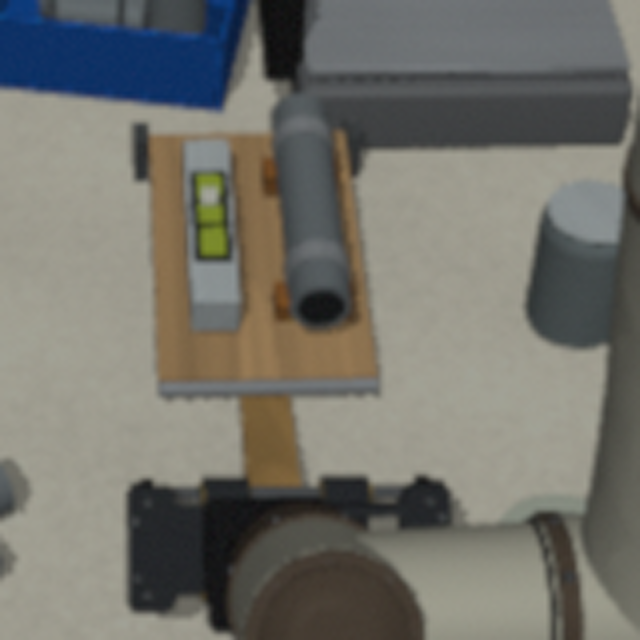

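Call:
{"method": "jog_arm", "body": {
  "moves": [
    [1,0.003,0,0.0025,0,0,0],
    [1,0.007,0,0.0075,0,0,0],
    [1,0.011,0,0.0125,0,0,0],
    [1,0.015,0,0.017,0,0,0],
    [1,0.019,0,0.022,0,0,0],
    [1,0.023,0,0.027,0,0,0],
    [1,0.027,0,0.0315,0,0,0],
    [1,0.031,0,0.036,0,0,0],
    [1,0.0327,0,0.0379,0,0,0],
    [1,0.0327,0,0.0379,0,0,0]
  ]
}}

```text
time_s: 11.98
tcp_pos: [0.4775, -0.1134, 0.0103]
ee_rot: [[0.123, -0.98, 0.156], [-0.633, -0.198, -0.748], [0.764, -0.006, -0.645]]
wrist_force: [0.9, 7.4, 4.8]
gripper_width: 0.386
```

```bash
python3 - <<'E'
from h import *
np.set_printoptions(precision=4,suppress=True)
s=sense();print(s['tcp_pos'],s['wrist_force'],s['moment'],s['gripper_width'],s['joints'])
snap('wrist','wa');snap('scene','ca');snap('side','sa');crop('ca',180,130,340,240,5,'cac');crop('sa',300,120,400,220,6,'sac')
E
```

```text
[ 0.4775 -0.1134  0.0103] [0.856  7.436  4.8068] [1.5739 0.0037 0.8704] 0.3861802363143508 [ 15.7412  32.5948 -59.9578  88.1685 -49.6886 -93.8169]
```

View pics/wa.png

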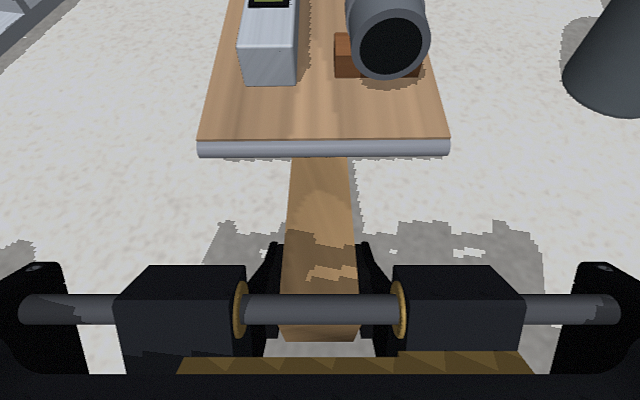

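View pics/cac.png

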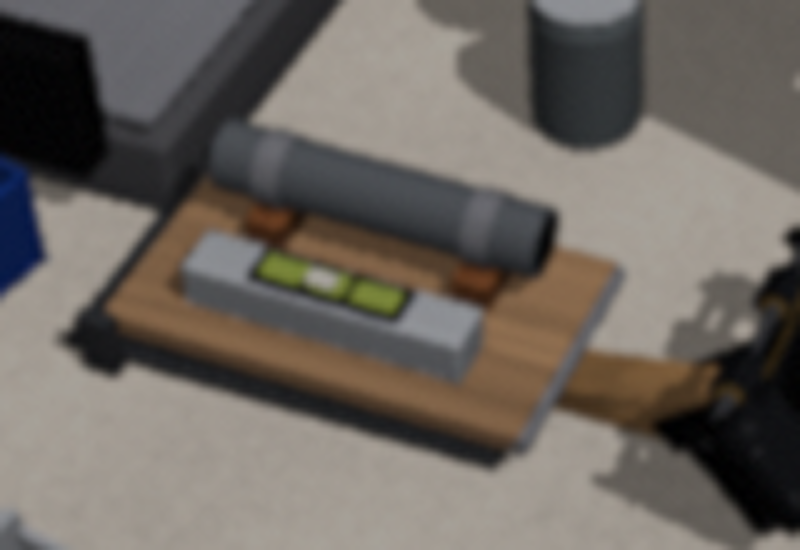

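View pics/sac.png

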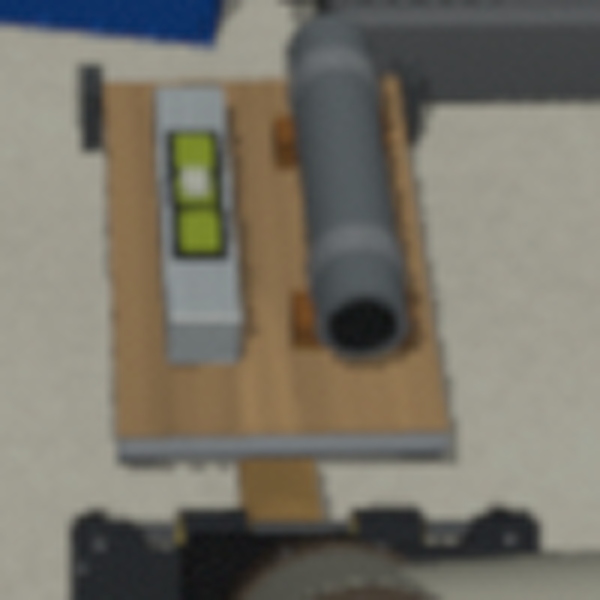

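```bash
cat >> h.py <<'E'
def bub(f,x0,y0,s,A,B,b,z=.067):
    # A hinge-end, B front-end of window, b bubble (crop px)
    P=[onz(f,x0+q[0]/s,y0+q[1]/s,z) for q in (A,B,b)]
    u=(P[0]-P[1]);L=np.linalg.norm(u);u/=L
    print('L',L,'offset to hinge',(P[2]-(P[0]+P[1])/2)@u)
E
python3 - <<'E'
from h import *
bub('sa',300,120,6,(194,133),(200,256),(195,183))
bub('ca',180,130,5,(262,262),(405,305),(322,279))
bub('side0',300,110,5,(158,167),(166,274),(161,192))
crop('sa',320,130,345,170,20,'sav');crop('ca',225,175,270,200,17,'cav')
E
```

```text
L 0.09048295076667798 offset to hinge 0.00744371949597178
L 0.08862705239985812 offset to hinge 0.007168501456709821
L 0.09377523357955718 offset to hinge 0.024130056294846217
```

View pics/sav.png

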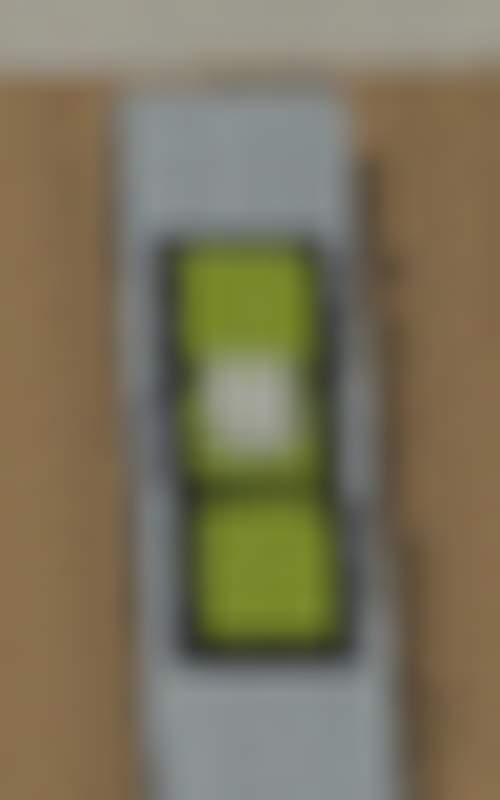

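View pics/cav.png

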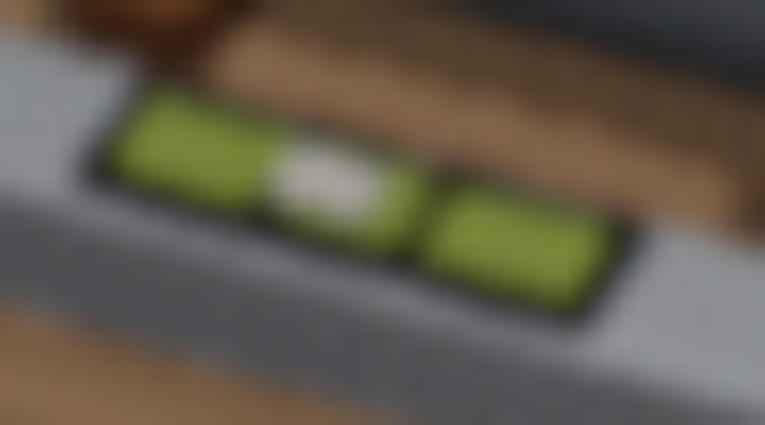

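Call:
{"method": "jog_arm", "body": {
  "moves": [
    [1,0.001,0,0.001,0,0,0],
    [1,0.0025,0,0.003,0,0,0],
    [1,0.004,0,0.005,0,0,0],
    [1,0.006,0,0.007,0,0,0],
    [1,0.0077,0,0.0092,0,0,0],
    [1,0.0077,0,0.0092,0,0,0],
    [1,0.0077,0,0.0092,0,0,0],
    [1,0.0077,0,0.0092,0,0,0],
    [1,0.0077,0,0.0092,0,0,0],
    [1,0.0077,0,0.0092,0,0,0]
  ]
}}

```text
time_s: 12.97
tcp_pos: [0.4796, -0.1249, 0.0103]
ee_rot: [[0.124, -0.98, 0.156], [-0.633, -0.199, -0.748], [0.764, -0.006, -0.645]]
wrist_force: [-0.4, 7.9, 5.3]
gripper_width: 0.393
```

```bash
python3 - <<'E'
from h import *
np.set_printoptions(precision=4,suppress=True)
s=sense();print(s['tcp_pos'],s['wrist_force'],s['moment'],s['gripper_width'],s['joints'])
snap('scene','cb');snap('side','sb')
crop('sb',320,130,345,170,15,'sbv');crop('cb',225,175,270,200,17,'cbv')
E
```

```text
[ 0.4796 -0.1249  0.0103] [-0.3801  7.9462  5.3192] [1.4066 0.1277 0.6131] 0.39299137955769187 [ 13.3667  32.575  -60.0681  90.6325 -49.8279 -93.9008]
```

View pics/sbv.png

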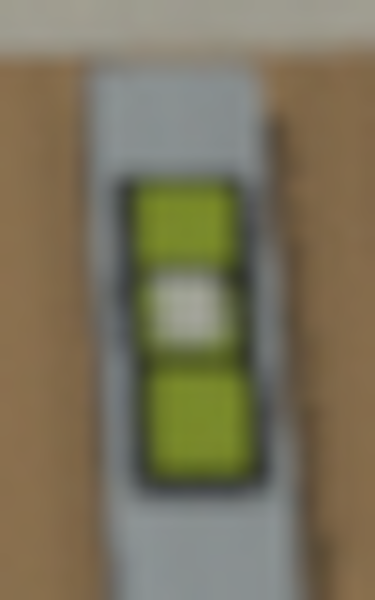

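View pics/cbv.png

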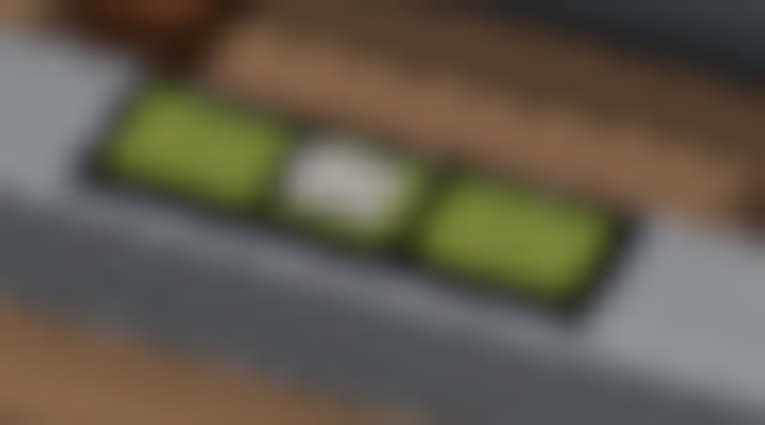

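Call:
{"method": "jog_arm", "body": {
  "moves": [
    [1,0.0006,0,0.0007,0,0,0],
    [1,0.0013,0,0.0016,0,0,0],
    [1,0.002,0,0.0024,0,0,0],
    [1,0.0026,0,0.0031,0,0,0],
    [1,0.0026,0,0.0031,0,0,0],
    [1,0.0026,0,0.0031,0,0,0],
    [1,0.0026,0,0.0031,0,0,0],
    [1,0.0026,0,0.0031,0,0,0],
    [1,0.0026,0,0.0031,0,0,0],
    [1,0.0026,0,0.0031,0,0,0]
  ]
}}

```text
time_s: 13.9
tcp_pos: [0.4803, -0.1285, 0.0103]
ee_rot: [[0.124, -0.98, 0.156], [-0.633, -0.2, -0.748], [0.764, -0.006, -0.645]]
wrist_force: [-1.8, 11.2, 7.8]
gripper_width: 0.392
```

```bash
python3 - <<'E'
from h import *
np.set_printoptions(precision=4,suppress=True)
s=sense();print(s['tcp_pos'],s['wrist_force'],s['moment'],s['gripper_width'])
snap('scene','cd');snap('side','sd')
crop('sd',320,130,345,170,15,'sdv');crop('cd',225,175,270,200,17,'cdv')
E
```

```text
[ 0.4803 -0.1285  0.0103] [-1.8449 11.1958  7.7905] [1.5842 0.3799 0.2509] 0.39192553888490306
```

View pics/sdv.png

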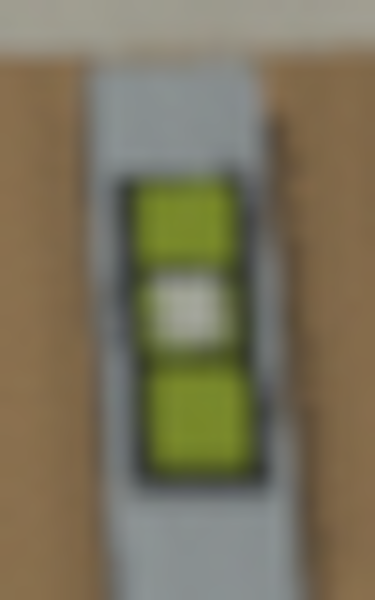

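View pics/cdv.png

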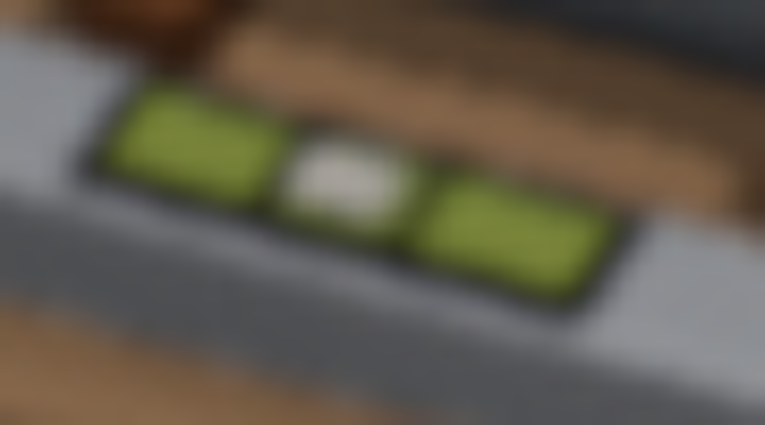

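Call:
{"method": "jog_arm", "body": {
  "moves": [
    [-0.3,0,0,0,0,0,0],
    [-0.3,0,0,0,0,0,0],
    [-0.3,0,0,0,0,0,0],
    [-0.3,0,0,0,0,0,0],
    [-0.3,0,0,0,0,0,0],
    [-0.3,0,0,-0.01,0,0,0],
    [-0.3,0,0,-0.03,0,0,0],
    [-0.3,0,0,-0.05,0,0,0],
    [-0.3,0,0,-0.07,0,0,0],
    [-0.3,0,0,-0.09,0,0,0]
  ]
}}

```text
time_s: 14.83
tcp_pos: [0.4646, -0.0628, 0.0683]
ee_rot: [[0.122, -0.981, 0.15], [-0.633, -0.193, -0.75], [0.765, -0.003, -0.644]]
wrist_force: [0.4, 0.2, 0.7]
gripper_width: 0.653
```

```bash
python3 - <<'E'
from h import *
np.set_printoptions(precision=4,suppress=True)
s=sense();print(s['tcp_pos'],s['wrist_force'],s['gripper_width'])
snap('scene','ce');snap('side','se');snap('wrist','we')
crop('se',320,130,345,170,15,'sev');crop('ce',225,175,270,200,17,'cev')
delta([.475,-.10,.22],tool(-78.8,15))
E
```

```text
[ 0.4646 -0.0628  0.0683] [0.4284 0.2232 0.733 ] 0.6529376603930369
shift [ 0.1413 -0.0023 -0.0676] rot [-0.007  -0.6084 -0.0014] deg 34.9
```

View pics/we.png

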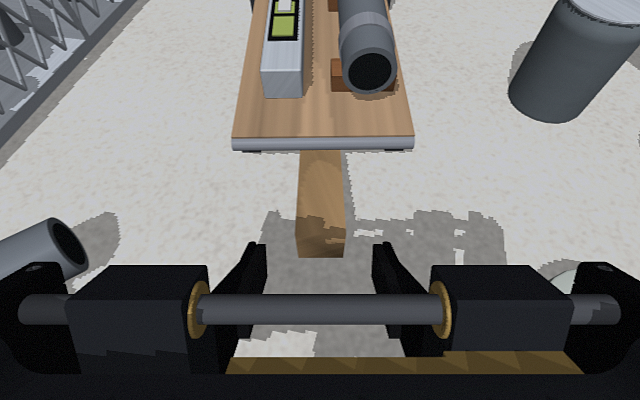

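View pics/sev.png

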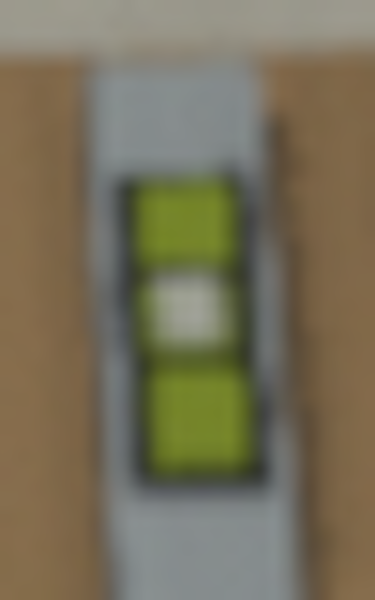

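View pics/cev.png

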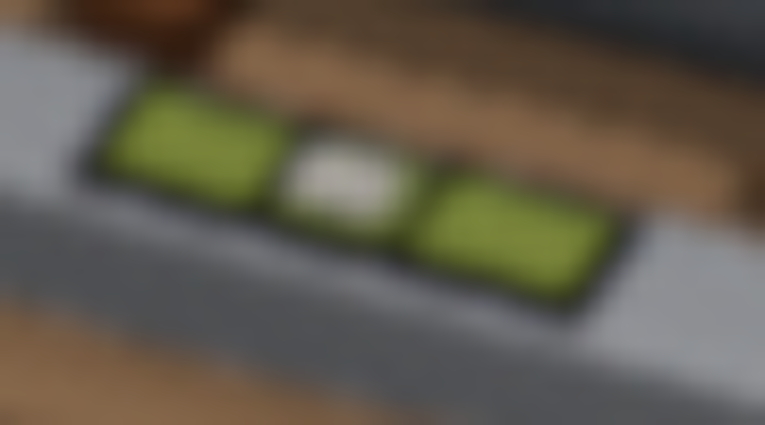

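```bash
python3 - <<'E'
from h import *
np.set_printoptions(precision=4,suppress=True)
s=sense();R=s['ee_rot'];p=s['tcp_pos'];d=np.load('pics/we.npz');T=d['T'];ct=R.T@(T[:3,3]-p);Rc=R.T@T[:3,:3]
fl=200/np.tan(np.radians(d['k'][0]/2))
f=np.array([np.cos(np.radians(-78.8)),np.sin(np.radians(-78.8)),0])
for tilt in (50,40,30):
  for up in(.05,.08,.11):
   for fw in (-.03,0,.04):
    Rn=tool(-78.8,tilt);pn=p+[0,0,up]+fw*f;Tc=pn+Rn@ct;q=(Rn@Rc).T@([.547,-.303,.069]-Tc)
    uv=q[:2]/q[2]*fl+d['k'][1:3]
    if 60<uv[1]<170: print(tilt,up,fw,uv,np.linalg.norm(q),Tc,pn)
E
```

```text
50 0.05 0.04 [288.9431  79.9169] 0.36070359146449543 [ 0.4614 -0.0306  0.2894] [ 0.4738 -0.1009  0.1184]
50 0.08 -0.03 [293.7919  62.7539] 0.4345913547409664 [0.4478 0.0381 0.3194] [ 0.4602 -0.0322  0.1484]
50 0.08 0 [292.6961  79.1422] 0.41053410118855777 [0.4536 0.0087 0.3194] [ 0.466  -0.0616  0.1484]
50 0.08 0.04 [291.0851 103.2337] 0.37977587917460176 [ 0.4614 -0.0306  0.3194] [ 0.4738 -0.1009  0.1484]
50 0.11 -0.03 [295.3294  83.6646] 0.4525398138540349 [0.4478 0.0381 0.3494] [ 0.4602 -0.0322  0.1784]
50 0.11 0 [294.3614  99.8509] 0.42948909851840605 [0.4536 0.0087 0.3494] [ 0.466  -0.0616  0.1784]
50 0.11 0.04 [292.9469 123.5007] 0.40019039957287555 [ 0.4614 -0.0306  0.3494] [ 0.4738 -0.1009  0.1784]
40 0.08 0.04 [288.8397  66.2463] 0.3642820818378902 [ 0.4674 -0.0608  0.3292] [ 0.4738 -0.1009  0.1484]
40 0.11 0.04 [291.1882  87.0471] 0.38627922144414456 [ 0.4674 -0.0608  0.3592] [ 0.4738 -0.1009  0.1784]
```

```bash
python3 - <<'E'
from h import *
delta([.466,-.08,.20],tool(-78.8,25))
E
```

```text
shift [ 0.1123  0.0027 -0.0711] rot [-0.0068 -0.4339 -0.002 ] deg 24.9
```

Call:
{"method": "jog_arm", "body": {
  "moves": [
    [-0.3,0.01,0,-0.007,0,-0.03,0],
    [-0.3,0.025,0.001,-0.016,0,-0.08,0],
    [-0.3,0.04,0.001,-0.026,0,-0.14,0],
    [-0.3,0.055,0.001,-0.036,-0.002,-0.2,0],
    [-0.3,0.07,0.001,-0.046,-0.004,-0.26,0],
    [-0.3,0.085,0.002,-0.055,-0.005,-0.32,0],
    [-0.3,0.1,0.002,-0.064,-0.006,-0.38,0],
    [-0.3,0.112,0.003,-0.071,-0.007,-0.434,-0.002],
    [-0.3,0.112,0.003,-0.071,-0.007,-0.434,-0.002],
    [-0.3,0.112,0.003,-0.071,-0.007,-0.434,-0.002]
  ]
}}

```text
time_s: 15.82
tcp_pos: [0.4652, -0.0829, 0.1996]
ee_rot: [[0.171, -0.982, 0.079], [-0.889, -0.188, -0.417], [0.424, 0.001, -0.906]]
wrist_force: [0.4, -0.2, -1.5]
gripper_width: 0.648
```

```bash
python3 - <<'E'
from h import *
s=sense();print(s['tcp_pos'],s['joints']);delta([.541,-.272,.195],tool(-78.8,17.8));delta([.52,-.2,.195],tool(-78.8,17.8))
E
```

```text
[ 0.46515903 -0.08285941  0.19957714] [ 23.91879211   6.91600729 -38.59701602  30.39555989 -54.66952443
 -33.12328506]
shift [ 0.1792 -0.0389  0.0889] rot [ 0.0032 -0.1272 -0.0055] deg 7.3
shift [ 0.1116 -0.0318  0.0573] rot [ 0.0032 -0.1272 -0.0055] deg 7.3
```

Call:
{"method": "jog_arm", "body": {
  "moves": [
    [-0.3,0.01,-0.002,0.004,0,-0.02,0],
    [-0.3,0.03,-0.006,0.014,0,-0.04,0],
    [-0.3,0.055,-0.012,0.027,0,-0.06,0],
    [-0.3,0.08,-0.018,0.04,0,-0.08,0],
    [-0.3,0.105,-0.023,0.052,0,-0.1,0],
    [-0.3,0.13,-0.028,0.064,0,-0.12,0],
    [-0.3,0.155,-0.034,0.077,0.003,-0.127,-0.005],
    [-0.3,0.179,-0.039,0.089,0.003,-0.127,-0.005],
    [-0.3,0.179,-0.039,0.089,0.003,-0.127,-0.005],
    [-0.3,0.179,-0.039,0.089,0.003,-0.127,-0.005]
  ]
}}

```text
time_s: 16.65
tcp_pos: [0.5402, -0.2715, 0.1912]
ee_rot: [[0.187, -0.981, 0.052], [-0.934, -0.194, -0.3], [0.304, 0.007, -0.953]]
wrist_force: [0.2, 0.7, 0.1]
gripper_width: 0.652
```

```bash
python3 - <<'E'
from h import *
s=sense();print(s['tcp_pos'])
snap('wrist','wf');print(proj('wf',[.547,-.303,.069]))
crop('wf',200,100,400,250,4,'wfc')
E
```

```text
[ 0.54016369 -0.27148471  0.19121222]
[318.19794993 200.11677749]
```

View pics/wf.png

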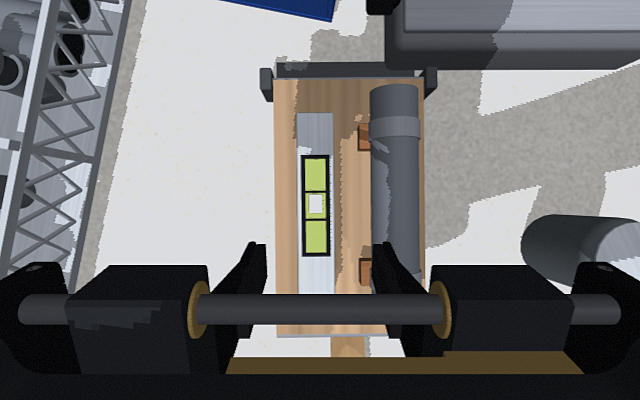

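```bash
python3 - <<'E'
from h import *
im=cv2.imread('pics/wf.png');cv2.imwrite('pics/wfc.png',cv2.resize(im[150:262,285:345],None,fx=5,fy=5,interpolation=cv2.INTER_NEAREST))
for v in range(185,226): print(v,im[v,308:323:7].tolist(), im[v,309:312].mean(0).astype(int))
E
```

```text
185 [[114, 204, 185], [116, 205, 186], [116, 205, 187]] [114 203 185]
186 [[114, 204, 185], [114, 203, 185], [113, 203, 184]] [114 203 184]
187 [[114, 204, 185], [114, 203, 184], [115, 205, 186]] [114 204 185]
188 [[116, 207, 188], [114, 207, 188], [115, 206, 187]] [116 206 187]
189 [[108, 195, 177], [119, 213, 193], [109, 196, 178]] [102 183 167]
190 [[99, 176, 159], [82, 144, 131], [88, 152, 138]] [ 98 173 156]
191 [[18, 0, 0], [19, 0, 2], [21, 0, 2]] [17  0  0]
192 [[33, 42, 39], [26, 35, 32], [38, 56, 52]] [31 45 41]
193 [[96, 176, 159], [77, 138, 124], [106, 195, 176]] [ 99 179 163]
194 [[106, 200, 181], [148, 158, 153], [106, 180, 164]] [143 171 163]
195 [[116, 192, 175], [241, 232, 232], [148, 168, 161]] [234 226 225]
196 [[109, 178, 163], [228, 223, 222], [157, 208, 194]] [224 218 217]
197 [[107, 179, 164], [224, 220, 219], [154, 205, 191]] [220 216 214]
198 [[106, 177, 162], [224, 220, 219], [156, 205, 192]] [221 216 215]
199 [[104, 176, 161], [224, 221, 219], [156, 204, 191]] [220 215 214]
200 [[97, 170, 155], [224, 219, 219], [141, 162, 155]] [221 215 214]
201 [[99, 171, 1
[... 989 characters left out ...]
], [114, 204, 184]] [114 205 185]
216 [[116, 207, 187], [116, 208, 189], [114, 203, 184]] [114 205 186]
217 [[114, 204, 186], [119, 213, 193], [114, 204, 186]] [100 180 163]
218 [[86, 154, 139], [67, 111, 101], [66, 112, 101]] [ 86 151 138]
219 [[19, 0, 0], [22, 1, 4], [20, 0, 1]] [17  0  0]
220 [[34, 49, 46], [41, 59, 54], [41, 60, 57]] [35 48 45]
221 [[109, 197, 179], [111, 197, 178], [115, 204, 185]] [110 196 177]
222 [[119, 214, 194], [119, 212, 193], [116, 210, 190]] [117 211 191]
223 [[118, 207, 189], [114, 204, 184], [115, 205, 186]] [114 204 185]
224 [[114, 204, 185], [114, 203, 185], [115, 205, 185]] [114 204 184]
225 [[113, 202, 184], [115, 204, 186], [115, 204, 186]] [114 204 185]
```

View pics/wfc.png

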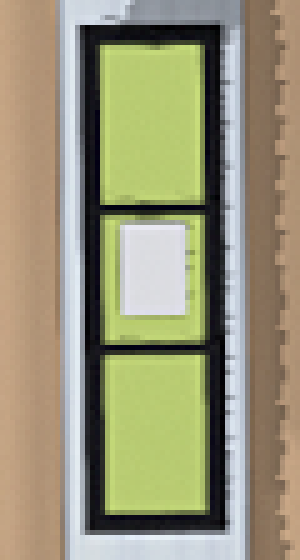

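```bash
python3 - <<'E'
from h import *
delta([.466,-.075,.20],tool(-78.8,30))
E
```

```text
shift [-0.1941  0.0346 -0.0704] rot [0.0056 0.2144 0.0038] deg 12.3
```

Call:
{"method": "jog_arm", "body": {
  "moves": [
    [-0.3,-0.01,0.002,-0.008,0,0,0],
    [-0.3,-0.03,0.006,-0.018,0,0.02,0],
    [-0.3,-0.055,0.01,-0.026,0,0.04,0],
    [-0.3,-0.08,0.014,-0.034,0,0.07,0],
    [-0.3,-0.105,0.019,-0.042,0.001,0.1,0.001],
    [-0.3,-0.13,0.024,-0.05,0.002,0.13,0.002],
    [-0.3,-0.155,0.029,-0.058,0.003,0.16,0.003],
    [-0.3,-0.18,0.033,-0.066,0.005,0.19,0.004],
    [-0.3,-0.194,0.035,-0.07,0.006,0.214,0.004],
    [-0.3,-0.194,0.035,-0.07,0.006,0.214,0.004]
  ]
}}

```text
time_s: 17.53
tcp_pos: [0.4656, -0.0719, 0.2019]
ee_rot: [[0.173, -0.979, 0.107], [-0.847, -0.203, -0.49], [0.502, -0.006, -0.865]]
wrist_force: [0.6, -0.4, 0.1]
gripper_width: 0.649
```

```bash
python3 - <<'E'
from h import *
s=sense();print(s['tcp_pos']);delta([.4646,-.0628,.0683],tool(-78.8,50))
E
```

```text
[ 0.46564602 -0.07188517  0.20190493]
shift [-7.49e-02 -1.00e-04  1.11e-01] rot [-0.0102  0.3469  0.0034] deg 19.9
```

Call:
{"method": "jog_arm", "body": {
  "moves": [
    [-0.3,-0.006,0,0.009,-0.001,0.04,0],
    [-0.3,-0.015,0,0.022,-0.002,0.08,0.001],
    [-0.3,-0.025,0,0.036,-0.003,0.13,0.001],
    [-0.3,-0.035,0,0.051,-0.004,0.18,0.002],
    [-0.3,-0.045,0,0.066,-0.006,0.23,0.002],
    [-0.3,-0.055,0,0.081,-0.008,0.28,0.003],
    [-0.3,-0.065,0,0.096,-0.009,0.32,0.003],
    [-0.3,-0.073,0,0.108,-0.01,0.347,0.003],
    [-0.3,-0.075,0,0.111,-0.01,0.347,0.003],
    [-0.3,-0.075,0,0.111,-0.01,0.347,0.003]
  ]
}}

```text
time_s: 18.37
tcp_pos: [0.4652, -0.0654, 0.0678]
ee_rot: [[0.123, -0.982, 0.143], [-0.632, -0.189, -0.752], [0.765, 0.002, -0.644]]
wrist_force: [0.7, -0.9, 0.9]
gripper_width: 0.649
```

```bash
python3 - <<'E'
from h import *
s=sense();print(s['tcp_pos']);delta([.4803,-.1285,.0125],tool(-78.8,50));snap('wrist','wg')
E
```

```text
[ 0.46520538 -0.06537293  0.06775159]
shift [-0.0005 -0.0031  0.0852] rot [ 0.006   0.0012 -0.0018] deg 0.4
```

View pics/wg.png

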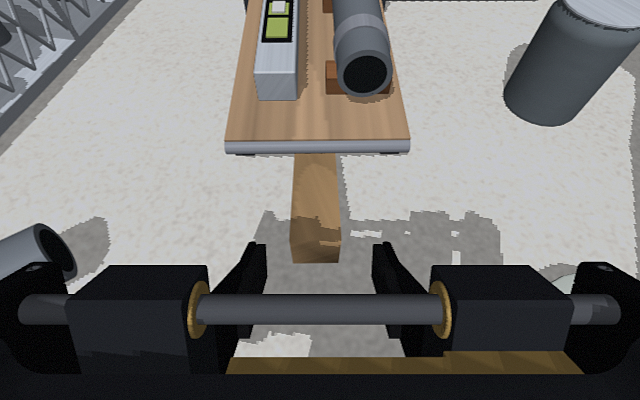

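Call:
{"method": "jog_arm", "body": {
  "moves": [
    [-0.3,0,-0.001,0.012,0.006,0.001,-0.002],
    [-0.3,0,-0.002,0.026,0.006,0.001,-0.002],
    [-0.3,0,-0.003,0.042,0.006,0.001,-0.002],
    [-0.3,0,-0.003,0.058,0.006,0.001,-0.002],
    [-0.3,0,-0.003,0.072,0.006,0.001,-0.002],
    [-0.3,0,-0.003,0.082,0.006,0.001,-0.002],
    [-0.3,0,-0.003,0.085,0.006,0.001,-0.002],
    [-0.3,0,-0.003,0.085,0.006,0.001,-0.002],
    [-0.3,0,-0.003,0.085,0.006,0.001,-0.002],
    [-0.3,0,-0.003,0.085,0.006,0.001,-0.002]
  ]
}}

```text
time_s: 19.25
tcp_pos: [0.4817, -0.128, 0.0146]
ee_rot: [[0.122, -0.981, 0.152], [-0.632, -0.194, -0.75], [0.766, -0.005, -0.643]]
wrist_force: [0.3, 0.6, -0.2]
gripper_width: 0.649
```

Call:
{"method": "jog_arm", "body": {
  "moves": [
    [1,0,0,0,0,0,0],
    [1,0,0,0,0,0,0],
    [1,0,0,0,0,0,0],
    [1,0,0,0,0,0,0],
    [1,0,0,0,0,0,0],
    [1,0,0,0,0,0,0],
    [1,0,0,0,0,0,0],
    [1,0,0,0,0,0,0],
    [1,0,0,0,0,0,0],
    [1,0,0,0,0,0,0]
  ]
}}

```text
time_s: 20.08
tcp_pos: [0.4808, -0.1284, 0.0136]
ee_rot: [[0.123, -0.981, 0.15], [-0.632, -0.194, -0.751], [0.765, -0.002, -0.643]]
wrist_force: [-2.8, 4.2, 4.4]
gripper_width: 0.387
```

```bash
python3 - <<'E'
from h import *
np.set_printoptions(precision=4,suppress=True)
s=sense();print(s['tcp_pos'],s['wrist_force'],s['moment'],s['gripper_width'])
f=np.array([np.cos(np.radians(-78.8)),np.sin(np.radians(-78.8)),0]);print(s['ee_rot'].T@f*.0072)
E
```

```text
[ 0.4808 -0.1284  0.0136] [-2.7998  4.1515  4.4138] [ 1.5975  0.9089 -0.7721] 0.38660058862237845
[ 0.0046 -0.      0.0055]
```

Call:
{"method": "jog_arm", "body": {
  "moves": [
    [1,0.001,0,0.001,0,0,0],
    [1,0.002,0,0.0023,0,0,0],
    [1,0.003,0,0.0035,0,0,0],
    [1,0.004,0,0.0047,0,0,0],
    [1,0.0048,0,0.0057,0,0,0],
    [1,0.0048,0,0.0057,0,0,0],
    [1,0.0048,0,0.0057,0,0,0],
    [1,0.0048,0,0.0057,0,0,0],
    [1,0.0048,0,0.0057,0,0,0],
    [1,0.0048,0,0.0057,0,0,0]
  ]
}}

```text
time_s: 20.92
tcp_pos: [0.4837, -0.1342, 0.0136]
ee_rot: [[0.125, -0.98, 0.154], [-0.632, -0.198, -0.749], [0.765, -0.003, -0.645]]
wrist_force: [-2.5, 8.7, 4.6]
gripper_width: 0.39
```

```bash
python3 - <<'E'
from h import *
np.set_printoptions(precision=4,suppress=True)
s=sense();print(s['tcp_pos'],s['wrist_force'],s['moment'],s['gripper_width'])
E
```

```text
[ 0.4837 -0.1342  0.0136] [-2.548   8.704   4.6212] [ 2.0008  0.6893 -0.1388] 0.3900907276114194
```

Call:
{"method": "jog_arm", "body": {
  "moves": [
    [1,0.0004,0,0.0005,0,0,0],
    [1,0.0008,0,0.0009,0,0,0],
    [1,0.0008,0,0.0009,0,0,0],
    [1,0.0008,0,0.0009,0,0,0],
    [-0.3,0.0008,0,0.0009,0,0,0],
    [-0.3,0.0008,0,0.0009,0,0,0],
    [-0.3,0.0008,0,0.0009,0,0,0],
    [-0.3,0.0008,0,0.0009,0,0,0],
    [-0.3,0.0008,0,-0.01,0,0,0],
    [-0.3,0.0008,0,-0.03,0,0,0]
  ]
}}

```text
time_s: 21.75
tcp_pos: [0.4768, -0.1157, 0.0328]
ee_rot: [[0.122, -0.982, 0.145], [-0.631, -0.189, -0.752], [0.766, 0.001, -0.643]]
wrist_force: [0.8, -0.0, 0.3]
gripper_width: 0.64
```

Call:
{"method": "jog_arm", "body": {
  "moves": [
    [-0.3,0,0,-0.02,0,0,0],
    [-0.3,0,0,-0.04,0,0,0],
    [-0.3,0,0,-0.055,0,0,0],
    [-0.3,0.015,0,-0.065,0,-0.05,0],
    [-0.3,0.035,0,-0.08,0,-0.1,0],
    [-0.3,0.055,0,-0.095,0,-0.16,0],
    [-0.3,0.075,0,-0.11,0,-0.22,0],
    [-0.3,0.09,0,-0.12,0,-0.28,0],
    [-0.3,0.1,0,-0.13,0,-0.34,0],
    [-0.3,0.1,0,-0.13,0,-0.34,0]
  ]
}}

```text
time_s: 22.58
tcp_pos: [0.4728, -0.079, 0.1977]
ee_rot: [[0.159, -0.981, 0.107], [-0.849, -0.191, -0.492], [0.503, -0.012, -0.864]]
wrist_force: [-0.4, -0.5, 0.7]
gripper_width: 0.649
```

```bash
python3 - <<'E'
from h import *
s=sense();print(s['tcp_pos'],s['wrist_force'],s['time_s']);delta([.541,-.272,.195],tool(-78.8,17.8))
E
```

```text
[ 0.47280488 -0.07901834  0.19771443] [-0.42680248 -0.5302696   0.72222857] 22.5833
shift [ 0.1734 -0.0299  0.1046] rot [-0.01   -0.2168 -0.0076] deg 12.4
```

Call:
{"method": "jog_arm", "body": {
  "moves": [
    [-0.3,0.015,-0.003,0.009,0,-0.03,0],
    [-0.3,0.04,-0.006,0.024,0,-0.07,0],
    [-0.3,0.065,-0.011,0.039,-0.002,-0.11,0],
    [-0.3,0.09,-0.015,0.054,-0.004,-0.15,0],
    [-0.3,0.115,-0.02,0.069,-0.006,-0.19,-0.003],
    [-0.3,0.14,-0.024,0.085,-0.008,-0.217,-0.005],
    [-0.3,0.165,-0.028,0.1,-0.01,-0.217,-0.008],
    [-0.3,0.173,-0.03,0.1046,-0.01,-0.217,-0.008],
    [-0.3,0.173,-0.03,0.1046,-0.01,-0.217,-0.008],
    [-0.3,0.173,-0.03,0.1046,-0.01,-0.217,-0.008]
  ]
}}

```text
time_s: 23.42
tcp_pos: [0.5383, -0.2721, 0.1901]
ee_rot: [[0.189, -0.981, 0.049], [-0.932, -0.195, -0.306], [0.309, 0.013, -0.951]]
wrist_force: [0.2, 0.3, -0.0]
gripper_width: 0.649
```

```bash
cat > vial.py <<'E'
from h import *
import sys
def vial(n):
    c=snap('wrist',n);im=c['frame'].astype(int)
    x0=int(sys.argv[2]) if len(sys.argv)>2 else 310
    cv2.imwrite('pics/'+n+'c.png',cv2.resize(cv2.imread('pics/'+n+'.png')[140:270,x0-40:x0+50],None,fx=4.5,fy=4.5,interpolation=cv2.INTER_NEAREST))
vial(sys.argv[1]);print(sense()['tcp_pos'])
E
python3 vial.py wh
```

```text
[ 0.53842527 -0.27149053  0.19045815]
```

View pics/whc.png

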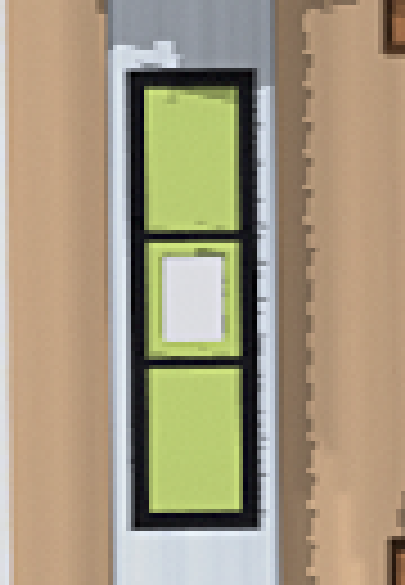

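```bash
python3 - <<'E'
from h import *
im=cv2.imread('pics/wh.png').astype(float)
g=im[180:235,306:319].mean(1)  # BGR
for v in range(180,235):
    print(v,g[v-180].round().astype(int).tolist(),end=' ')
ln=np.clip((195-im[185:228,307:318,1].mean(1)),0,None)
col=im[:,307:318,0].mean(1) # blue: bubble bright
b=np.clip((im[192:220,308:317,0].mean(1)-114)/(222-114),0,1);print('\nbubble',(b*np.arange(192,220)).sum()/b.sum(),b.sum())
for a,c in((188,196),(216,224)):
    w=np.clip(114-im[a:c,308:317,0].mean(1),0,None);print('line',(w*np.arange(a,c)).sum()/w.sum())
E
```

```text
180 [115, 204, 185] 181 [114, 204, 185] 182 [114, 204, 185] 183 [115, 204, 185] 184 [115, 204, 185] 185 [114, 203, 184] 186 [115, 204, 185] 187 [115, 204, 185] 188 [115, 205, 186] 189 [114, 203, 184] 190 [117, 211, 191] 191 [47, 67, 62] 192 [22, 8, 10] 193 [53, 85, 78] 194 [125, 227, 206] 195 [100, 187, 169] 196 [97, 151, 138] 197 [225, 215, 214] 198 [231, 223, 223] 199 [226, 221, 220] 200 [225, 220, 219] 201 [225, 220, 219] 202 [225, 221, 220] 203 [225, 220, 219] 204 [225, 220, 220] 205 [225, 220, 219] 206 [225, 220, 219] 207 [225, 220, 219] 208 [225, 220, 219] 209 [225, 221, 220] 210 [225, 220, 220] 211 [225, 221, 219] 212 [225, 221, 220] 213 [226, 220, 220] 214 [230, 221, 221] 215 [217, 219, 216] 216 [97, 197, 176] 217 [113, 207, 187] 218 [117, 212, 192] 219 [49, 74, 69] 220 [21, 5, 7] 221 [47, 72, 67] 222 [124, 222, 201] 223 [118, 210, 190] 224 [115, 205, 186] 225 [115, 204, 186] 226 [114, 204, 186] 227 [115, 205, 186] 228 [115, 205, 186] 229 [114, 204, 185] 230 [114, 204, 185] 231 [115, 205, 186] 232 [115, 205, 186] 233 [115, 205, 186] 234 [115, 205, 185] 
bubble 205.97261744966445 19.161522633744855
line 192.16272600834492
line 219.66696750902528
```

Call:
{"method": "jog_arm", "body": {
  "moves": [
    [-0.3,-0.01,0.002,-0.01,0,0,0],
    [-0.3,-0.03,0.006,-0.025,0,0,0],
    [-0.3,-0.055,0.01,-0.045,0,0,0],
    [-0.3,-0.08,0.014,-0.065,0,0,0],
    [-0.3,-0.105,0.019,-0.08,0,0,0],
    [-0.3,-0.13,0.024,-0.1,0,0,0],
    [-0.3,-0.155,0.029,-0.12,0,0,0],
    [-0.3,-0.175,0.033,-0.13,0,0,0],
    [-0.3,-0.175,0.033,-0.13,0,0,0],
    [-0.3,-0.175,0.033,-0.13,0,0,0]
  ]
}}

```text
time_s: 24.3
tcp_pos: [0.4664, -0.0738, 0.262]
ee_rot: [[0.194, -0.98, 0.055], [-0.931, -0.201, -0.305], [0.309, 0.008, -0.951]]
wrist_force: [0.3, -0.1, 0.1]
gripper_width: 0.648
```

```bash
python3 - <<'E'
from h import *
s=sense();print(s['tcp_pos'],s['time_s'])
snap('wrist','wi');snap('scene','ci');snap('side','si')
E
```

```text
[ 0.46636543 -0.07376373  0.26198134] 24.3
```

View pics/wi.png

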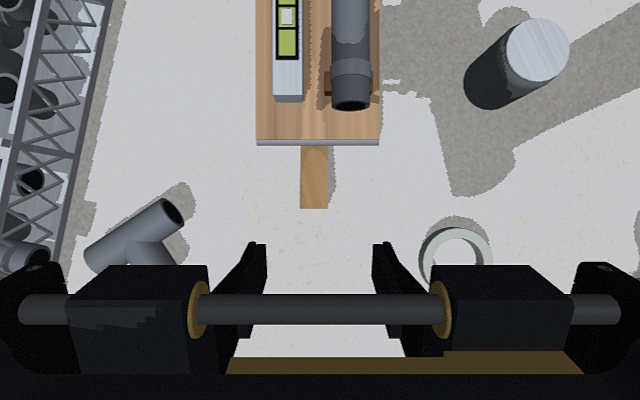

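View pics/ci.png

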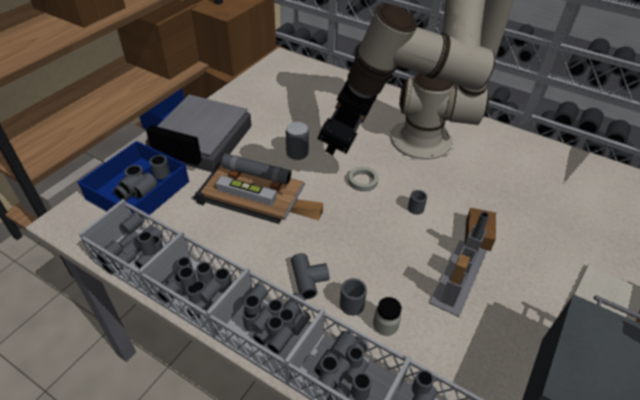

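View pics/si.png

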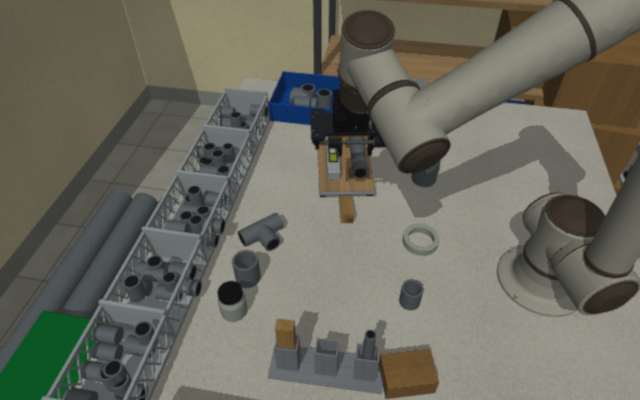

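```bash
python3 - <<'E'
from h import *
for f in ('ci','si'):print(proj(f,[.466,-.074,.262]))
print(finish_job())
E
```

```text
[333.33588947 143.75095007]
[354.10171691 150.87356639]
the job is handed in; nothing more can be done
None
```

The wedge is under the pipe stand with its thin end in, the bubble is centred, and I handed the job in at about 24.3 s of the 58 s.

- **What I did:** I pulled the wedge from the middle pocket and laid it flat side down. I pushed it in along the stand's axis, about midway between the rails. After the first release, an overhead look showed the bubble about 1.7 mm off towards the hinge. I gripped the wedge again, pushed it about 7 mm further, let go and backed off.
- **Bubble:** With the wedge released, the overhead wrist picture puts the two black lines at rows 192.0 and 220.0 and the bubble's middle at about 206.0. That is within about 0.2 mm of centred.
- **Stand and gripper:** The stand rests on the wedge, and the gripper is well clear of everything.
- **Everything else:** By eye in the last pictures, the batten, offcut, coupling, tee and jar are where they started. I did not measure their positions again.
- **Forces:** The highest wrist force I read was about 14 N, against the 120 N limit. I only read it at the end of each move.
- **A check that disagreed:** Before the first release, the distant side and scene cameras made the bubble look nearly centred. The closer overhead view showed otherwise, so I relied on that.

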